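# Sort the washed cups into the rows of the cup tray

## Robot

A 6-joint arm with a two-finger parallel gripper is mounted at the origin on the work surface. World frame = base frame: x ahead of the robot, y to its left, z up, the work surface at z = 0. Lengths are in m, angles in rad, forces in N, time in s.
With the tool pointing down it reaches from about 0.425 to 0.95 m from the base axis. Payload 3.5 kg.
Tool frame: the origin (TCP) lies at the very end of the fingers, on their centre line; the grasp point (between the pads) lies 19 mm behind it; z points along the fingers, y is the direction in which the jaws open and shut (so a half turn about z gives the same grasp; the last joint's range is limited). The gripper opens to 85 mm and grips with 20 to 120 N. Pads are 22 mm wide; open, the fingers measure 114 mm over their backs; the gripper's body (76 mm by 85 mm) begins 54 mm behind the grasp point. The pads swing forward as they close: fully open they stand 13 mm farther back than shut.
Start: joints at [1.088, 0.286, 1.577, -0, 1.279, -0.15], TCP at [0.22, 0.638, 0.231] pointing down, gripper open.
Joint ranges: [-2.77, 2.77], [-0.9, 2.22], [0.21, 2.48], [-1.53, 4.67], [0.24, 2.81], [-2.84, 2.84]. Speed limits (rad/s): [2.79, 2.79, 3.14, 3.14, 3.14, 3.14].

## Interface

Orientations are given as a unit quaternion [x, y, z, w].
In Python, from plant import get_state, read_camera, get_calibration, ticket, search_frame, cut_out, pinpoint gives the robot as it stands.
- The arm moves only by the tool move_arm, never from a script. Its argument "plan" is a list that holds one entry, the list of rows, each a list of 7 numbers: the turn, a rotation vector about the tool's x, y, z in degrees, then the shift along the tool's x, y, z in m, then the finger opening in m, from 0 to 0.0854. In form: [[[ax, ay, az, x, y, z, hand], ...]]. A call has exactly 5 rows; each row is the pose to reach, as a shift and turn from the pose measured when the call began, along the tool's axes at that moment; what a row does not reach only later rows make up. A row lasts 1/8 s, in which the tool goes at most 62.5 mm and 10.7 degrees, less where a joint would pass 70% of its speed; a pose out of reach is approached as far as the arm can. A call with a gripper value outside its range is refused whole. The fingers move at their own pace and stop on an object; "force" is the grip in N (left out, the last holds). Time passes only in rows, so rows that repeat a pose let the fingers close, or fill a call up. It gives the time, the measured TCP pose, the force and the opening at its end, in the units of the state.
- get_state(): the state, without advancing time (a new reading comes with each control period).
- read_camera(name): name is "scene" or "top"; returns the picture (480x640x3 uint8, red, green, blue); there is no depth.
- get_calibration(name): a dict with "mtx" (3x3 intrinsics, pixels), "dist_coeffs" ([k1, k2, p1, p2, k3] as OpenCV has them; the pictures are not rectified), "extrinsics" (4x4, takes a point from camera to world coordinates). Camera axes: x right, y up, looking along -z (the intrinsics and any distortion apply to the point x, -y, -z); pixel columns grow to the right and rows downward; lengths in m; the calibration is good to about 2 mm. A picture is of the moment at which its call begins. get_calibration takes no time and is no camera call.
- ticket.sign_off(): hands the job in, once; it reports no verdict.
Trained networks look in the newest picture that a camera, given by its name, has taken for a name from the list of things; names that differ only in an ending like _2 or _b are one class to them, and where a whole thing is asked for, a point or a joint stands for the part that bears it (a point fixed in the world has none). Each returns a list of dicts, best first, with "p" (0 to 1); they miss things now and then, are a little off and sometimes report something else, mostly with a low value. They report only what shows in the picture. A call takes as long as a camera call. They do not tell look-alikes from the thing itself.
- search_frame(camera, query): "centre" ([column, row] in pixels, amid what is visible of it).
- cut_out(camera, query): "pixels" (480x640 bool, what is visible of it) and "centre" ([column, row] in pixels, amid what is visible of it).
- pinpoint(camera, query): "centre" ([column, row] in pixels: a listed point, or the origin of a listed thing).
The state is a dict: "time": time; "qpos": joint angles; "dq": joint speeds; "joint_efforts": joint torques, N m; "eef_pos": TCP position; "tcp_rot": TCP orientation; "contact_force": force on the tool from outside, world axes, zero at the start; "wrist_torque": the same for the moment, N m; "opening": opening from 0.0 (shut) to 1.0 (fully open).
Only numpy, scipy, OpenCV 4.12 (cv2) and the standard library are available. Lean on these libraries where they do the work, as an engineer would, in place of code of your own. Each camera call takes 0.05 s, during which the arm holds its last target.

## Task

The washed cups stand upside down on the counter. Draw the cup tray farther out from under the wire shelf, until the front and middle places of its rows are clear of the shelf; stand every one of these cups, still upside down, in the tray row whose rearmost cup is of the same size (small, medium or large), and push the loaded tray back fully home under the shelf. Leave the milk jug, the tamper and the other bar things where they are.

Things in the scene. Friction and masses are not known exactly. Their poses are not given: they have to be found in the camera images.
- first_small_mid (a point): Handleless small cup, white with a black band, standing upside down: 64 mm tall, a plain cone 62 mm across at the mouth (below), 46 mm at the closed foot (on top), 60 g. This point is its centre, 32 mm above what it stands on; z up. Already in the tray, at the rear (+x) end of one row, it marks that row as the small row; which row varies.
- small_1_mid (a point): Handleless small cup, white with a black band, standing upside down: 64 mm tall, a plain cone 62 mm across at the mouth (below), 46 mm at the closed foot (on top), 60 g. This point is its centre, 32 mm above what it stands on; z up. It starts loose on the counter, or is absent.
- small_2_mid (a point): Handleless small cup, white with a black band, standing upside down: 64 mm tall, a plain cone 62 mm across at the mouth (below), 46 mm at the closed foot (on top), 60 g. This point is its centre, 32 mm above what it stands on; z up. It starts loose on the counter, or is absent.
- first_medium_mid (a point): Handleless medium cup, white with a black band, standing upside down: 75 mm tall, a plain cone 70 mm across at the mouth (below), 51 mm at the closed foot (on top), 80 g. This point is its centre, 37.5 mm above what it stands on; z up. Already in the tray, at the rear (+x) end of one row, it marks that row as the medium row; which row varies.
- medium_1_mid (a point): Handleless medium cup, white with a black band, standing upside down: 75 mm tall, a plain cone 70 mm across at the mouth (below), 51 mm at the closed foot (on top), 80 g. This point is its centre, 37.5 mm above what it stands on; z up. It starts loose on the counter, or is absent.
- medium_2_mid (a point): Handleless medium cup, white with a black band, standing upside down: 75 mm tall, a plain cone 70 mm across at the mouth (below), 51 mm at the closed foot (on top), 80 g. This point is its centre, 37.5 mm above what it stands on; z up. It starts loose on the counter, or is absent.
- first_large_mid (a point): Handleless large cup, white with a black band, standing upside down: 86 mm tall, a plain cone 78 mm across at the mouth (below), 56 mm at the closed foot (on top), 105 g. This point is its centre, 43 mm above what it stands on; z up. Already in the tray, at the rear (+x) end of one row, it marks that row as the large row; which row varies.
- large_1_mid (a point): Handleless large cup, white with a black band, standing upside down: 86 mm tall, a plain cone 78 mm across at the mouth (below), 56 mm at the closed foot (on top), 105 g. This point is its centre, 43 mm above what it stands on; z up. It starts loose on the counter, or is absent.
- large_2_mid (a point): Handleless large cup, white with a black band, standing upside down: 86 mm tall, a plain cone 78 mm across at the mouth (below), 56 mm at the closed foot (on top), 105 g. This point is its centre, 43 mm above what it stands on; z up. It starts loose on the counter, or is absent.
- tray_floor (a point): Middle of the cup tray's floor, 4 mm above the counter; x to its rear, away from the handle. Two dividers 4 mm thick, at y = -50 and +50 mm, part the floor into three rows along x, 95 mm wide and 264 mm long, centre lines at y = -99.5, 0, +99.5 mm. Dividers and lip rise 14 mm from the counter. A row takes three cups, the first near x = +88 mm.
- tray_handle (a point): Middle of the handle of the loose steel tray (270 mm deep in x, 300 wide in y, 3 mm lip, 0.5 kg): a black round bar 10 mm thick, 110 mm long along y, 35 mm above the counter, 180 mm before the middle of the tray and 45 mm before its front lip. Axes as the tray's. The tray slides on the counter.
- shelf_front (a point): Fixed wire shelf on legs, 290 mm deep, 400 wide, underside 116 mm and top 125 mm above the counter: this point is on the counter under the middle of its front edge; x points in under it, along the tray's path. Two grey runners 16 mm high start 25 mm before the edge and guide the tray with 7 mm to spare on each side, up to a stop.
- tray_home (a point): Fixed point under the shelf, 110 mm in from its front edge: where the middle of the tray's floor lies when the tray is home against the stop; the handle then stands 70 mm out of the shelf. Axes as the shelf's. The tray starts 90 to 115 mm short of it. Drawn out by 170 mm from it, its front and middle places are clear of the shelf and it is still between the runners.
- milk_jug: Steel milk jug, 74 mm across, 85 mm tall, with a handle; stands among the cups. Origin under its centre. Leave it alone.
- tamper: Dark steel coffee tamper standing on its 58 mm base, 88 mm tall. Origin under its centre. Leave it alone.
Things that resemble listed ones, but are neither listed nor needed, are in the scene too. Leave any orange or turquoise look-alike of the part that bears medium_1_mid alone. What is shaped like the part that bears small_1_mid but red is not meant.

How it is judged:
On the way, in this order (a step that is already met when the one before it is completed fails the run):
1. the tray is drawn out until its front and middle places are clear of the shelf (x of tray_floor in the frame of shelf_front below -0.03 m), for 0.2 s.
2. every cup stands upside down on the tray floor in the row of its size, while the tray is still out (z of small_1_mid in the frame of tray_floor between 0.026 and 0.038 m and x of small_1_mid in the frame of tray_floor between -0.132 and 0.132 m and angle between each of small_1_mid, medium_1_mid, large_1_mid, small_2_mid, medium_2_mid, large_2_mid, first_small_mid, first_medium_mid, first_large_mid's own z axis and vertical below 0.1 rad and ((y of small_1_mid in the frame of tray_floor between -0.148 and -0.051 m and y of first_small_mid in the frame of tray_floor between -0.148 and -0.051 m) or (y of small_1_mid in the frame of tray_floor between -0.049 and 0.049 m and y of first_small_mid in the frame of tray_floor between -0.049 and 0.049 m) or (y of small_1_mid in the frame of tray_floor between 0.051 and 0.148 m and y of first_small_mid in the frame of tray_floor between 0.051 and 0.148 m)) and z of medium_1_mid in the frame of tray_floor between 0.0315 and 0.0435 m and x of medium_1_mid in the frame of tray_floor between -0.132 and 0.132 m and ((y of medium_1_mid in the frame of tray_floor between -0.148 and -0.051 m and y of first_medium_mid in the frame of tray_floor between -0.148 and -0.051 m) or (y of medium_1_mid in the frame of tray_floor between -0.049 and 0.049 m and y of first_medium_mid in the frame of tray_floor between -0.049 and 0.049 m) or (y of medium_1_mid in the frame of tray_floor between 0.051 and 0.148 m and y of first_medium_mid in the frame of tray_floor between 0.051 and 0.148 m)) and z of large_1_mid in the frame of tray_floor between 0.037 and 0.049 m and x of large_1_mid in the frame of tray_floor between -0.132 and 0.132 m and ((y of large_1_mid in the frame of tray_floor between -0.148 and -0.051 m and y of first_large_mid in the frame of tray_floor between -0.148 and -0.051 m) or (y of large_1_mid in the frame of tray_floor between -0.049 and 0.049 m and y of first_large_mid in the frame of tray_floor between -0.049 and 0.049 m) or (y of large_1_mid in the frame of tray_floor between 0.051 and 0.148 m and y of first_large_mid in the frame of tray_floor between 0.051 and 0.148 m)) and z of small_2_mid in the frame of tray_floor between 0.026 and 0.038 m and x of small_2_mid in the frame of tray_floor between -0.132 and 0.132 m and ((y of small_2_mid in the frame of tray_floor between -0.148 and -0.051 m and y of first_small_mid in the frame of tray_floor between -0.148 and -0.051 m) or (y of small_2_mid in the frame of tray_floor between -0.049 and 0.049 m and y of first_small_mid in the frame of tray_floor between -0.049 and 0.049 m) or (y of small_2_mid in the frame of tray_floor between 0.051 and 0.148 m and y of first_small_mid in the frame of tray_floor between 0.051 and 0.148 m)) and z of medium_2_mid in the frame of tray_floor between 0.0315 and 0.0435 m and x of medium_2_mid in the frame of tray_floor between -0.132 and 0.132 m and ((y of medium_2_mid in the frame of tray_floor between -0.148 and -0.051 m and y of first_medium_mid in the frame of tray_floor between -0.148 and -0.051 m) or (y of medium_2_mid in the frame of tray_floor between -0.049 and 0.049 m and y of first_medium_mid in the frame of tray_floor between -0.049 and 0.049 m) or (y of medium_2_mid in the frame of tray_floor between 0.051 and 0.148 m and y of first_medium_mid in the frame of tray_floor between 0.051 and 0.148 m)) and z of large_2_mid in the frame of tray_floor between 0.037 and 0.049 m and x of large_2_mid in the frame of tray_floor between -0.132 and 0.132 m and ((y of large_2_mid in the frame of tray_floor between -0.148 and -0.051 m and y of first_large_mid in the frame of tray_floor between -0.148 and -0.051 m) or (y of large_2_mid in the frame of tray_floor between -0.049 and 0.049 m and y of first_large_mid in the frame of tray_floor between -0.049 and 0.049 m) or (y of large_2_mid in the frame of tray_floor between 0.051 and 0.148 m and y of first_large_mid in the frame of tray_floor between 0.051 and 0.148 m)) and z of first_small_mid in the frame of tray_floor between 0.026 and 0.038 m and x of first_small_mid in the frame of tray_floor between -0.132 and 0.132 m and z of first_medium_mid in the frame of tray_floor between 0.0315 and 0.0435 m and x of first_medium_mid in the frame of tray_floor between -0.132 and 0.132 m and z of first_large_mid in the frame of tray_floor between 0.037 and 0.049 m and x of first_large_mid in the frame of tray_floor between -0.132 and 0.132 m and x of tray_floor in the frame of shelf_front below 0.04 m), for 0.2 s.
3. the tray is pushed home under the shelf (x of tray_floor in the frame of shelf_front above 0.098 m and y of tray_floor in the frame of shelf_front between -0.012 and 0.012 m and angle between the x axis of tray_floor and the x axis of shelf_front, either way round below 0.06 rad), for 0.2 s.
At the end, for the whole second after the job is handed in: Every cup stands upside down on the tray floor (within 6 mm of its height, tilted less than 0.1 rad), its centre between the same dividers as the first cup of its size; the first cups still stand in the tray; the tray is within 12 mm of its rear stop and straight between the runners; all at rest (all of step 3 and z of small_1_mid in the frame of tray_floor between 0.026 and 0.038 m and x of small_1_mid in the frame of tray_floor between -0.132 and 0.132 m and angle between each of small_1_mid, medium_1_mid, large_1_mid, small_2_mid, medium_2_mid, large_2_mid, first_small_mid, first_medium_mid, first_large_mid's own z axis and vertical below 0.1 rad and ((y of small_1_mid in the frame of tray_floor between -0.148 and -0.051 m and y of first_small_mid in the frame of tray_floor between -0.148 and -0.051 m) or (y of small_1_mid in the frame of tray_floor between -0.049 and 0.049 m and y of first_small_mid in the frame of tray_floor between -0.049 and 0.049 m) or (y of small_1_mid in the frame of tray_floor between 0.051 and 0.148 m and y of first_small_mid in the frame of tray_floor between 0.051 and 0.148 m)) and z of medium_1_mid in the frame of tray_floor between 0.0315 and 0.0435 m and x of medium_1_mid in the frame of tray_floor between -0.132 and 0.132 m and ((y of medium_1_mid in the frame of tray_floor between -0.148 and -0.051 m and y of first_medium_mid in the frame of tray_floor between -0.148 and -0.051 m) or (y of medium_1_mid in the frame of tray_floor between -0.049 and 0.049 m and y of first_medium_mid in the frame of tray_floor between -0.049 and 0.049 m) or (y of medium_1_mid in the frame of tray_floor between 0.051 and 0.148 m and y of first_medium_mid in the frame of tray_floor between 0.051 and 0.148 m)) and z of large_1_mid in the frame of tray_floor between 0.037 and 0.049 m and x of large_1_mid in the frame of tray_floor between -0.132 and 0.132 m and ((y of large_1_mid in the frame of tray_floor between -0.148 and -0.051 m and y of first_large_mid in the frame of tray_floor between -0.148 and -0.051 m) or (y of large_1_mid in the frame of tray_floor between -0.049 and 0.049 m and y of first_large_mid in the frame of tray_floor between -0.049 and 0.049 m) or (y of large_1_mid in the frame of tray_floor between 0.051 and 0.148 m and y of first_large_mid in the frame of tray_floor between 0.051 and 0.148 m)) and z of small_2_mid in the frame of tray_floor between 0.026 and 0.038 m and x of small_2_mid in the frame of tray_floor between -0.132 and 0.132 m and ((y of small_2_mid in the frame of tray_floor between -0.148 and -0.051 m and y of first_small_mid in the frame of tray_floor between -0.148 and -0.051 m) or (y of small_2_mid in the frame of tray_floor between -0.049 and 0.049 m and y of first_small_mid in the frame of tray_floor between -0.049 and 0.049 m) or (y of small_2_mid in the frame of tray_floor between 0.051 and 0.148 m and y of first_small_mid in the frame of tray_floor between 0.051 and 0.148 m)) and z of medium_2_mid in the frame of tray_floor between 0.0315 and 0.0435 m and x of medium_2_mid in the frame of tray_floor between -0.132 and 0.132 m and ((y of medium_2_mid in the frame of tray_floor between -0.148 and -0.051 m and y of first_medium_mid in the frame of tray_floor between -0.148 and -0.051 m) or (y of medium_2_mid in the frame of tray_floor between -0.049 and 0.049 m and y of first_medium_mid in the frame of tray_floor between -0.049 and 0.049 m) or (y of medium_2_mid in the frame of tray_floor between 0.051 and 0.148 m and y of first_medium_mid in the frame of tray_floor between 0.051 and 0.148 m)) and z of large_2_mid in the frame of tray_floor between 0.037 and 0.049 m and x of large_2_mid in the frame of tray_floor between -0.132 and 0.132 m and ((y of large_2_mid in the frame of tray_floor between -0.148 and -0.051 m and y of first_large_mid in the frame of tray_floor between -0.148 and -0.051 m) or (y of large_2_mid in the frame of tray_floor between -0.049 and 0.049 m and y of first_large_mid in the frame of tray_floor between -0.049 and 0.049 m) or (y of large_2_mid in the frame of tray_floor between 0.051 and 0.148 m and y of first_large_mid in the frame of tray_floor between 0.051 and 0.148 m)) and z of first_small_mid in the frame of tray_floor between 0.026 and 0.038 m and x of first_small_mid in the frame of tray_floor between -0.132 and 0.132 m and z of first_medium_mid in the frame of tray_floor between 0.0315 and 0.0435 m and x of first_medium_mid in the frame of tray_floor between -0.132 and 0.132 m and z of first_large_mid in the frame of tray_floor between 0.037 and 0.049 m and x of first_large_mid in the frame of tray_floor between -0.132 and 0.132 m and linear speed of each of tray, first_small, first_medium, first_large, small_1, medium_1, large_1, small_2, medium_2, large_2 below 0.02 m/s); the robot touches nothing.
It fails at once if the milk jug is shoved aside or knocked over (distance of milk_jug from where it was at the start of the episode above 0.05 m or angle between milk_jug's own z axis and vertical above 0.6 rad).
It fails at once if the tamper is shoved aside or knocked over (distance of tamper from where it was at the start of the episode above 0.05 m or angle between tamper's own z axis and vertical above 0.6 rad).
Of small_1, medium_1, large_1, small_2, medium_2, large_2 only 4 to 6 are there at a start; the rules pass over those that are not, and their reading is None.
At some moment in a run one of small_1, medium_1, large_1, small_2, medium_2, large_2 may be knocked a few centimetres aside while the robot is not near it.
It also fails if it takes over 210 s, if anything falls off the work surface, if the arm or the gripper's body presses on something with over 40 N, if the wrist force passes 120 N, or if a joint passes its speed limit or range.

## Working session

There is one attempt and no reset: what is moved stays moved. The work goes in short steps, Python scripts to look and compute and a tool call to move; the robot and the scene stay as the last step left them, time stands still between calls to the robot, and variables do not carry over. Pictures are saved under pics/ and viewed, and the job is handed in when it is done.

Besides the shell and the picture viewer there is one more tool, called after "Request:" by a JSON object that holds its "name" and its "arguments". move_arm: Moves the arm, as the interface text tells. Its arguments: {"type":"object","properties":{"plan":{"type":"array","items":{"type":"array","items":{"type":"array","items":{"type":"number"}}}},"force":{"type":"number"}},"required":["plan"]}

```bash
ls; mkdir -p pics
python3 - <<'E'
from plant import *
import cv2,numpy as np
for n in ("scene","top"):
    im=read_camera(n); cv2.imwrite(f"pics/{n}0.png",im[:,:,::-1])
    c=get_calibration(n); print(n,np.round(c["mtx"],1).tolist(),np.round(c["dist_coeffs"],3),np.round(c["extrinsics"],3).tolist())
s=get_state(); print(s)
E
```

```text
pics
scene [[442.2, 0.0, 320.7], [0.0, 442.2, 231.9], [0.0, 0.0, 1.0]] [-0.072  0.     0.     0.     0.   ] [[-0.075, -0.85, 0.522, 1.112], [0.997, -0.066, 0.036, 0.17], [0.004, 0.523, 0.852, 0.935], [0.0, 0.0, 0.0, 1.0]]
top [[625.0, 0.0, 312.3], [0.0, 625.0, 253.9], [0.0, 0.0, 1.0]] [-0.082  0.     0.     0.     0.   ] [[0.014, 0.982, -0.187, 0.285], [-1.0, 0.011, -0.017, 0.129], [-0.015, 0.188, 0.982, 1.553], [0.0, 0.0, 0.0, 1.0]]
{'time': 0.1, 'qpos': array([ 1.08799131e+00,  2.87102548e-01,  1.57803846e+00, -1.85076496e-05,
        1.27860785e+00, -1.49979651e-01]), 'dq': array([ 0.00032653, -0.00040785, -0.00286   , -0.00087945,  0.00080377,
        0.0010947 ]), 'joint_efforts': array([ 8.94567784e-04, -4.07294548e+01, -2.93700081e+01, -1.34351103e-04,
        3.45699089e-03,  1.86955765e-05]), 'eef_pos': array([0.22021428, 0.63743395, 0.23006427]), 'tcp_rot': array([ 1.65642928e-01,  9.86185205e-01, -1.02734261e-03, -3.27020610e-04]), 'contact_force': array([-0.58830404, -0.43849443, -0.76367315]), 'wrist_torque': array([-0.0733934 ,  0.02165046, -0.00899249]), 'opening': 0.9989514121194449}
```

View pics/scene0.png

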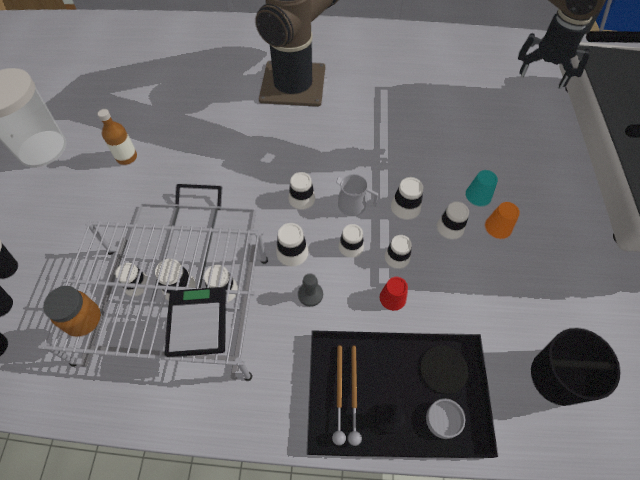

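View pics/top0.png

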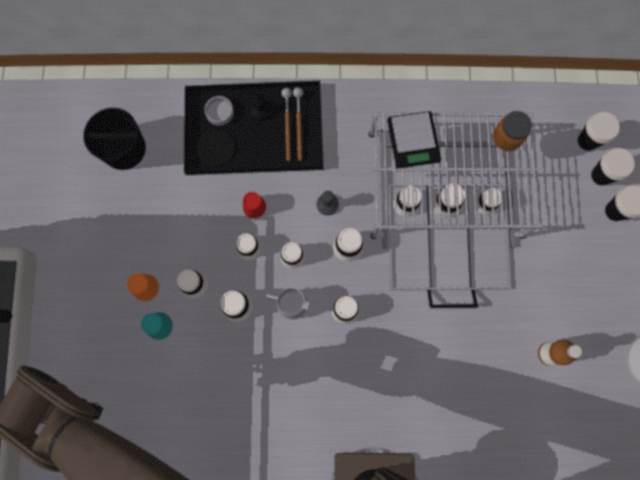

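```bash
cat > h.py <<'E'
from plant import *
import cv2,numpy as np
from scipy.spatial.transform import Rotation as R
F=np.diag([1.,-1,-1])
def cal(n):
    c=get_calibration(n);E=np.array(c["extrinsics"]);return np.array(c["mtx"]),np.array(c["dist_coeffs"]),E
def proj(n,P):
    K,d,E=cal(n);P=np.atleast_2d(P).astype(float)
    Pc=(P-E[:3,3])@E[:3,:3]@F
    return cv2.projectPoints(Pc,np.zeros(3),np.zeros(3),K,d)[0][:,0]
def ray(n,px):
    K,d,E=cal(n)
    u=cv2.undistortPoints(np.array([[px]],float),K,d)[0,0]
    v=E[:3,:3]@(F@np.array([u[0],u[1],1.]));return E[:3,3],v
def at(n,px,z):
    o,v=ray(n,px);return o+v*(z-o[2])/v[2]
H={'small':.064,'medium':.075,'large':.086};RM={'small':.031,'medium':.035,'large':.039};RF={'small':.023,'medium':.0255,'large':.028}
E
python3 - <<'E'
from h import *
import pickle
for n in("top","scene"):
    read_camera(n)
    for q in("small_1_mid","medium_1_mid","large_1_mid","first_small_mid","first_medium_mid","first_large_mid"):
        s=q.replace("first_","").split("_")[0]
        for r in pinpoint(n,q): print(n,q,round(r["p"],2),np.round(r["centre"],1),np.round(at(n,r["centre"],H[s]/2),3))
    for q in("tray_floor","tray_handle","shelf_front","tray_home","milk_jug","tamper"):
        z={"tray_floor":.004,"tray_handle":.035}.get(q,0)
        for r in pinpoint(n,q)[:2]: print(n,q,round(r["p"],2),np.round(r["centre"],1),np.round(at(n,r["centre"],z),3))
E
```

```text
top small_1_mid 0.66 [249.9 242.5] [0.603 0.311 0.032]
top small_1_mid 0.62 [251.9 201.6] [0.708 0.31  0.032]
top medium_1_mid 0.8 [139.6 286. ] [0.489 0.581 0.038]
top medium_1_mid 0.69 [154.2 323.4] [0.397 0.539 0.038]
top medium_1_mid 0.65 [191.4 284. ] [0.496 0.452 0.038]
top large_1_mid 0.93 [231.5 307.5] [0.439 0.35  0.043]
top first_small_mid 0.78 [486.  195.8] [ 0.73  -0.282  0.032]
top first_medium_mid 0.92 [408.2 197.4] [ 0.722 -0.084  0.038]
top first_large_mid 0.64 [447.5 196.4] [ 0.724 -0.182  0.043]
top tray_floor 0.74 [450.  238.8] [ 0.624 -0.193  0.004]
top tray_handle 0.73 [454.6 305.7] [ 0.45  -0.193  0.035]
top tray_handle 0.7 [490.2 198.3] [ 0.723 -0.291  0.035]
top tray_home 0.46 [247.6 242.1] [0.61  0.321 0.   ]
top tray_home 0.37 [456.4 305.5] [ 0.455 -0.205  0.   ]
top milk_jug 0.94 [294.4 305.2] [0.451 0.199 0.   ]
top tamper 0.61 [328.1 202.9] [0.715 0.117 0.   ]
top tamper 0.24 [407.7 196.1] [ 0.736 -0.088  0.   ]
scene small_1_mid 0.94 [399.7 247.9] [0.588 0.321 0.032]
scene small_1_mid 0.74 [394.2 295.3] [0.71  0.306 0.032]
scene medium_1_mid 0.98 [453.5 
[... 210 characters left out ...]
ge_1_mid 0.58 [410.1 193.7] [0.436 0.348 0.043]
scene large_1_mid 0.31 [221.6 281.7] [ 0.712 -0.077  0.043]
scene first_small_mid 0.67 [130.8 276.8] [ 0.712 -0.291  0.032]
scene first_medium_mid 0.64 [219.8 284.3] [ 0.716 -0.082  0.037]
scene first_medium_mid 0.45 [307.5 294.2] [0.724 0.115 0.037]
scene first_large_mid 0.86 [171.6 279.3] [ 0.715 -0.191  0.043]
scene tray_floor 0.69 [184.3 251.2] [ 0.622 -0.194  0.004]
scene tray_floor 0.66 [200.8 183.7] [ 0.416 -0.199  0.004]
scene tray_handle 0.95 [202.2 182.7] [ 0.436 -0.183  0.035]
scene milk_jug 0.71 [349.3 203.1] [0.446 0.198 0.   ]
scene milk_jug 0.64 [308.5 292.3] [0.703 0.115 0.   ]
scene tamper 0.71 [306.4 296.7] [0.714 0.111 0.   ]
```

Run:
```python
import cv2
a=cv2.imread("pics/top0.png")[170:340,160:400]; cv2.imwrite("pics/c1.png",cv2.resize(a,(800,566),interpolation=2))
a=cv2.imread("pics/top0.png")[100:320,360:590]; cv2.imwrite("pics/c2.png",cv2.resize(a,(627,600),interpolation=2))
```

```text
(no output)
```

View pics/c1.png

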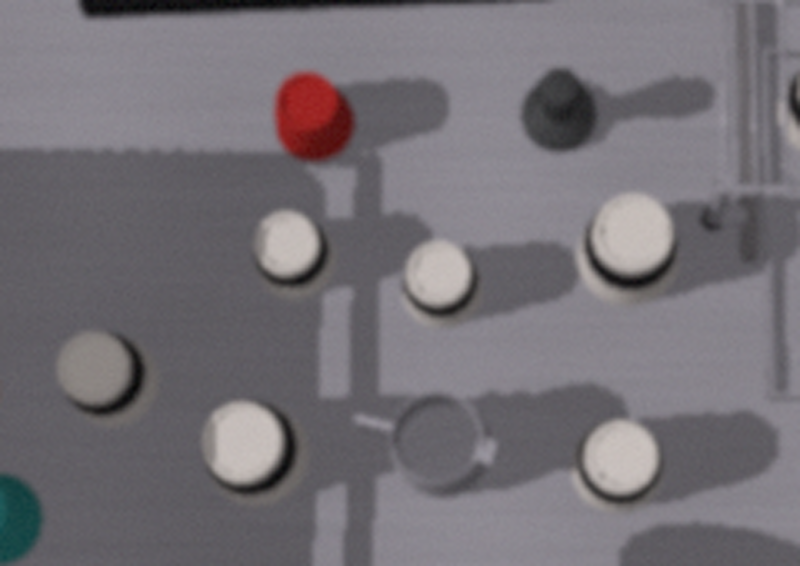

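View pics/c2.png

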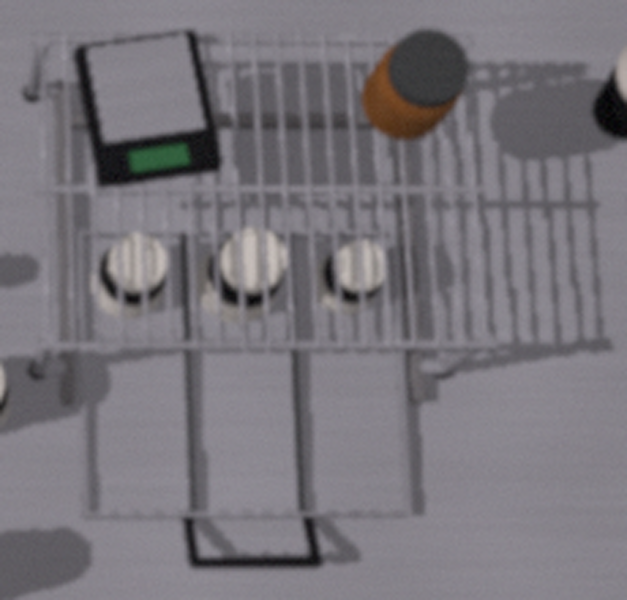

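```bash
cat >> h.py <<'E'
from scipy.optimize import minimize
T=np.linspace(0,2*np.pi,40)
def mask(n,s,x,y,z0=0):
    c=np.c_[np.cos(T),np.sin(T)]
    P=np.r_[np.c_[c*RM[s]+[x,y],0*T+z0],np.c_[c*RF[s]+[x,y],0*T+z0+H[s]]]
    h=cv2.convexHull(proj(n,P).astype(np.float32))
    m=np.zeros((480*4,640*4),np.uint8);cv2.fillConvexPoly(m,np.round(h*4+1.5).astype(np.int32),1)
    return cv2.resize(m,(640,480),interpolation=cv2.INTER_AREA*1) if 0 else m[2::4,2::4]
def fit(n,pix,s,xy0,z0=0):
    def f(p):
        m=mask(n,s,p[0],p[1],z0)>0
        return -(m&pix).sum()/(m|pix).sum()
    r=minimize(f,xy0,method="Nelder-Mead",options=dict(initial_simplex=np.array(xy0)+np.array([[0,0],[.012,0],[0,.012]]),xatol=2e-4))
    return r.x,-r.fun
E
python3 - <<'E'
from h import *
for n in("top","scene"):
    read_camera(n); seen=[]
    for q in("small_1_mid","medium_1_mid","large_1_mid"):
        for r in cut_out(n,q):
            c=r["centre"]
            if r["p"]<.2 or any(np.hypot(*(np.array(c)-k))<6 for k in seen): continue
            seen.append(np.array(c)); x0=at(n,c,.04)[:2]
            print(n,q,round(r["p"],2),np.round(c,0),r["pixels"].sum(),[(s,np.round(a,3).tolist(),round(b,3)) for s in H for a,b in [fit(n,r["pixels"],s,x0)]])
for nm,px,z in [("lipL",(393,289),.014),("lipR",(514,289),.014),("hL",(430,306),.035),("hR",(476.6,306),.035),("div1",(429,256),.014),("div1b",(432,289),.014),("shL",(379.5,226.6),.12),("shR",(578,227),.12),("shLrear",(376,117),.12)]: print(nm,np.round(at("top",px,z),3))
E
```

```text
top small_1_mid 0.78 [252. 204.] 486 [('small', [0.705, 0.307], np.float64(0.935)), ('medium', [0.699, 0.305], np.float64(0.731)), ('large', [0.702, 0.309], np.float64(0.586))]
top small_1_mid 0.73 [246. 245.] 489 [('small', [0.598, 0.319], np.float64(0.957)), ('medium', [0.602, 0.321], np.float64(0.745)), ('large', [0.595, 0.322], np.float64(0.601))]
top small_1_mid 0.31 [406. 199.] 572 [('small', [0.718, -0.088], np.float64(0.836)), ('medium', [0.716, -0.085], np.float64(0.842)), ('large', [0.719, -0.085], np.float64(0.67))]
top medium_1_mid 0.96 [142. 286.] 711 [('small', [0.493, 0.577], np.float64(0.8)), ('medium', [0.491, 0.576], np.float64(0.982)), ('large', [0.491, 0.576], np.float64(0.796))]
top medium_1_mid 0.93 [190. 282.] 654 [('small', [0.501, 0.455], np.float64(0.827)), ('medium', [0.502, 0.455], np.float64(0.956)), ('large', [0.5, 0.455], np.float64(0.769))]
top medium_1_mid 0.68 [156. 324.] 689 [('small', [0.396, 0.536], np.float64(0.816)), ('medium', [0.395, 0.536], np.float64(0.968)), ('large', [0.394, 0.536], np.float64(0.779))]
top medium_1_mid 0.39 [449. 253.] 949
[... 584 characters left out ...]
, ('medium', [0.489, 0.578], np.float64(0.957)), ('large', [0.488, 0.578], np.float64(0.765))]
scene medium_1_mid 0.85 [454. 222.] 863 [('small', [0.498, 0.457], np.float64(0.8)), ('medium', [0.499, 0.455], np.float64(0.973)), ('large', [0.501, 0.456], np.float64(0.777))]
scene medium_1_mid 0.52 [351. 197.] 1081 [('small', [0.449, 0.203], np.float64(0.591)), ('medium', [0.441, 0.205], np.float64(0.757)), ('large', [0.446, 0.205], np.float64(0.873))]
lipL [ 0.493 -0.046  0.014]
lipR [ 0.496 -0.348  0.014]
hL [ 0.449 -0.133  0.035]
hR [ 0.45  -0.247  0.035]
div1 [ 0.577 -0.137  0.014]
div1b [ 0.494 -0.142  0.014]
shL [ 0.626 -0.003  0.12 ]
shR [ 0.631 -0.476  0.12 ]
shLrear [0.901 0.003 0.12 ]
```

```bash
cat >> h.py <<'E'
def foot(n,im,px,thr=None,w=22):
    """segment bright foot disc around px; per size give diameter error and xy of foot centre"""
    g=cv2.cvtColor(im,cv2.COLOR_RGB2GRAY).astype(np.float32)
    x,y=map(int,px);sub=cv2.resize(g[y-w:y+w,x-w:x+w],None,fx=4,fy=4,interpolation=cv2.INTER_CUBIC)
    c=sub[w*4-12:w*4+12,w*4-12:w*4+12].mean()
    t=thr or c*0.86
    m=(sub>t).astype(np.uint8)
    _,L,st,ce=cv2.connectedComponentsWithStats(cv2.morphologyEx(m,cv2.MORPH_OPEN,np.ones((9,9),np.uint8)))
    l=L[w*4,w*4];ctr=(ce[l]-1.5)/4+[x-w,y-w];A=st[l,4]/16
    out={}
    for s in H:
        P=at(n,ctr,H[s]);K,d,E=cal(n);dep=((P-E[:3,3])@E[:3,:3])[2]*-1
        k=abs(np.dot((E[:3,3]-P)/np.linalg.norm(E[:3,3]-P),[0,0,1]))
        out[s]=(np.round(P[:2],3).tolist(),round(float(np.sqrt(4*A/np.pi)/K[0,0]*dep/np.sqrt(k)*1000/(2000*RF[s])),3))
    return c,np.round(ctr,1),out
E
python3 - <<'E'
from h import *
a=read_camera("top");b=read_camera("scene")
for p,q in [((247,243),(400,243)),((291,252),(352,233)),((350,239),(291,233)),((190,281),(456,211)),((234,302),(410,185)),((346,306),(301,181))]:
    print(foot("top",a,p)); print("   ",foot("scene",b,q))
for p,q in [((409,196),(218,272)),((452,195),(172,266)),((491,197),(129,270))]: print("tray",foot("top",a,p))
E
```

```text
(np.float32(189.76723), array([246.2, 242.6]), {'small': ([0.596, 0.317], 0.882), 'medium': ([0.593, 0.315], 0.79), 'large': ([0.591, 0.314], 0.714)})
    (np.float32(191.02498), array([400. , 243.5]), {'small': ([0.595, 0.316], 0.916), 'medium': ([0.602, 0.314], 0.816), 'large': ([0.608, 0.312], 0.734)})
(np.float32(190.45424), array([291. , 251.4]), {'small': ([0.575, 0.207], 0.946), 'medium': ([0.573, 0.206], 0.847), 'large': ([0.571, 0.206], 0.766)})
    (np.float32(191.08482), array([351.6, 232.3]), {'small': ([0.574, 0.205], 0.965), 'medium': ([0.581, 0.204], 0.859), 'large': ([0.587, 0.204], 0.772)})
(np.float32(190.5097), array([349.4, 239.3]), {'small': ([0.607, 0.065], 1.196), 'medium': ([0.604, 0.066], 1.071), 'large': ([0.602, 0.066], 0.968)})
    (np.float32(191.17648), array([290.2, 233.6]), {'small': ([0.588, 0.064], 1.275), 'medium': ([0.595, 0.065], 1.135), 'large': ([0.601, 0.066], 1.021)})
(np.float32(134.88327), array([187.2, 279.8]), {'small': ([0.502, 0.457], 1.101), 'medium': ([0.5, 0.454], 0.986), 'large': ([0.499, 0.452], 0.891)})
    (np.float32(145.74072), 
[... 512 characters left out ...]
 'medium': ([0.441, 0.073], 0.942), 'large': ([0.44, 0.074], 0.851)})
    (np.float32(190.82674), array([300.6, 180.6]), {'small': ([0.433, 0.072], 1.12), 'medium': ([0.441, 0.073], 0.997), 'large': ([0.45, 0.075], 0.896)})
tray (np.float32(168.75464), array([410.4, 195.1]), {'small': ([0.72, -0.085], 1.087), 'medium': ([0.717, -0.084], 0.974), 'large': ([0.713, -0.082], 0.88)})
tray (np.float32(177.20856), array([451.1, 194.1]), {'small': ([0.724, -0.186], 0.674), 'medium': ([0.721, -0.184], 0.604), 'large': ([0.717, -0.182], 0.546)})
tray (np.float32(150.45012), array([492.3, 196.6]), {'small': ([0.719, -0.289], 1.06), 'medium': ([0.716, -0.286], 0.949), 'large': ([0.712, -0.283], 0.858)})
```

```bash
cat >> h.py <<'E'
def plan(*w):
    """w: (x,y,z,yawdeg of tool y axis,opening)"""
    s=get_state();p0=np.array(s["eef_pos"]);R0=R.from_quat(s["tcp_rot"]);rows=[]
    for x,y,z,a,o in w:
        a=np.radians(a);ty=np.array([np.cos(a),np.sin(a),0]);tz=np.array([0,0,-1.]);Rt=R.from_matrix(np.c_[np.cross(ty,tz),ty,tz])
        sh=R0.inv().apply(np.array([x,y,z])-p0);rv=(R0.inv()*Rt).as_rotvec(degrees=True)
        if rv[2]>170 or rv[2]<-170: print("FLIP?")
        rows.append([round(float(v),1) for v in rv]+[round(float(v),3) for v in sh]+[o])
    y0=R0.apply([0,1,0]);print("at",np.round(p0,3),"yaw",round(float(np.degrees(np.arctan2(y0[1],y0[0]))),1),"t",round(s["time"],2),"open",round(s["opening"],3),"q",np.round(s["qpos"],2),"F",np.round(s["contact_force"],1))
    while len(rows)<5 and rows: rows.append(rows[-1])
    print(str(rows).replace(" ",""))
E
cat > p.sh <<'E'
python3 -c "from h import *
plan($1)"
E
chmod +x p.sh; ./p.sh "(.25,.58,.24,61,.085),(.3,.53,.25,51,.085),(.35,.48,.25,41,.085),(.39,.44,.25,31,.085),(.43,.4,.25,21,.085)"
```

```text
at [0.22  0.638 0.231] yaw 70.9 t 1.9 open 0.999 q [ 1.09  0.29  1.58  0.    1.28 -0.15] F [-0.1  0.1 -0.2]
[[-0.0,-0.0,9.9,-0.047,-0.045,-0.009,0.085],[-0.0,-0.0,19.9,-0.11,-0.076,-0.019,0.085],[-0.0,-0.0,29.9,-0.174,-0.107,-0.019,0.085],[-0.0,-0.0,39.9,-0.225,-0.132,-0.019,0.085],[-0.0,-0.0,49.9,-0.276,-0.156,-0.019,0.085]]
```

Candidates. Small: (247,243) and (291,252) white; red (254,205) is excluded. Medium: (190,281) and (346,307); orange (143,286) and turquoise (157,324) are excluded. Large: (349,240) and (234,303). The stacks of paper cups at right are not listed things. First reach is the tray handle, the black bar at (453,306). The crops already confirmed these choices.

Request:
{"name": "move_arm", "arguments": {"plan": [[[0,0,10,-0.047,-0.045,-0.009,0.085],[0,0,20,-0.11,-0.076,-0.019,0.085],[0,0,30,-0.165,-0.1,-0.019,0.085],[0,0,40,-0.22,-0.128,-0.019,0.085],[0,0,50,-0.276,-0.156,-0.019,0.085]]]}}

```text
time: 2.52
eef_pos: [0.4259, 0.4047, 0.2507]
tcp_rot: [0.569, 0.822, 0.0, 0.0]
contact_force: [0.2, -0.5, -0.4]
opening: 0.996
```

```bash
./p.sh "(.45,.34,.25,15,.085),(.46,.28,.25,11,.085),(.47,.22,.25,6,.085),(.48,.16,.25,1,.085),(.48,.1,.25,1,.085)"
```

```text
at [0.426 0.405 0.251] yaw 20.6 t 2.52 open 0.996 q [0.59 0.08 1.78 0.   1.28 0.23] F [ 0.2 -0.5 -0.4]
[[0.1,-0.0,5.6,-0.069,-0.0,0.001,0.085],[0.1,-0.0,9.6,-0.129,-0.012,0.001,0.085],[0.1,-0.0,14.6,-0.188,-0.024,0.001,0.085],[0.1,-0.0,19.6,-0.248,-0.035,0.001,0.085],[0.1,-0.0,19.6,-0.304,-0.057,0.001,0.085]]
```

Request:
{"name": "move_arm", "arguments": {"plan": [[[0,0,5,-0.06,0,0,0.085],[0,0,10,-0.12,-0.01,0,0.085],[0,0,15,-0.18,-0.023,0,0.085],[0,0,19.6,-0.24,-0.035,0,0.085],[0,0,19.6,-0.3,-0.056,0,0.085]]]}}

```text
time: 3.15
eef_pos: [0.4793, 0.1033, 0.2511]
tcp_rot: [0.701, 0.713, 0.001, 0.001]
contact_force: [0.7, -0.5, -0.3]
opening: 0.99
```

```bash
./p.sh "(.475,.04,.25,1,.04),(.47,-.02,.25,1,.04),(.465,-.08,.23,1,.04),(.455,-.14,.2,1,.04),(.449,-.19,.16,1,.04)"
```

```text
at [0.479 0.103 0.251] yaw 1.0 t 3.15 open 0.99 q [ 0.   -0.15  2.    0.    1.29 -0.01] F [ 0.7 -0.5 -0.3]
[[0.1,-0.0,-0.0,-0.063,-0.005,0.001,0.04],[0.1,-0.0,-0.0,-0.123,-0.011,0.001,0.04],[0.1,-0.0,-0.0,-0.183,-0.018,0.021,0.04],[0.1,-0.0,-0.0,-0.243,-0.029,0.051,0.04],[0.1,-0.0,-0.0,-0.293,-0.036,0.091,0.04]]
```

Request:
{"name": "move_arm", "arguments": {"plan": [[[0,0,0,-0.06,-0.005,0,0.04],[0,0,0,-0.12,-0.01,0,0.04],[0,0,0,-0.18,-0.018,0.02,0.04],[0,0,0,-0.24,-0.027,0.05,0.04],[0,0,0,-0.293,-0.032,0.09,0.04]]]}}

```text
time: 3.78
eef_pos: [0.4535, -0.1843, 0.1676]
tcp_rot: [0.701, 0.713, 0.001, 0.003]
contact_force: [0.6, 0.1, -0.4]
opening: 0.47
```

```bash
./p.sh "(.449,-.19,.12,1,.04),(.449,-.19,.07,1,.04),(.449,-.19,.02,1,.04)"
python3 - <<'E'
from h import *
for n in("top","scene"):
    im=read_camera(n); cv2.imwrite(f"pics/{n}1.png",im[:,:,::-1])
    print([(round(r["p"],2),np.round(at(n,r["centre"],.035),3)) for r in pinpoint(n,"tray_handle")])
a=cv2.imread("pics/scene1.png")[150:330,90:290]; cv2.imwrite("pics/c3.png",cv2.resize(a,(667,600),interpolation=2))
E
```

```text
at [ 0.454 -0.184  0.168] yaw 0.9 t 3.77 open 0.47 q [-0.59 -0.07  2.08  0.    1.12 -0.61] F [ 0.6  0.1 -0.4]
[[0.3,0.1,-0.1,-0.006,-0.005,0.048,0.04],[0.3,0.1,-0.1,-0.005,-0.005,0.098,0.04],[0.3,0.1,-0.1,-0.005,-0.005,0.148,0.04],[0.3,0.1,-0.1,-0.005,-0.005,0.148,0.04],[0.3,0.1,-0.1,-0.005,-0.005,0.148,0.04]]
[(0.41, array([ 0.719, -0.082,  0.035]))]
[(0.78, array([ 0.44 , -0.187,  0.035]))]
```

View pics/c3.png

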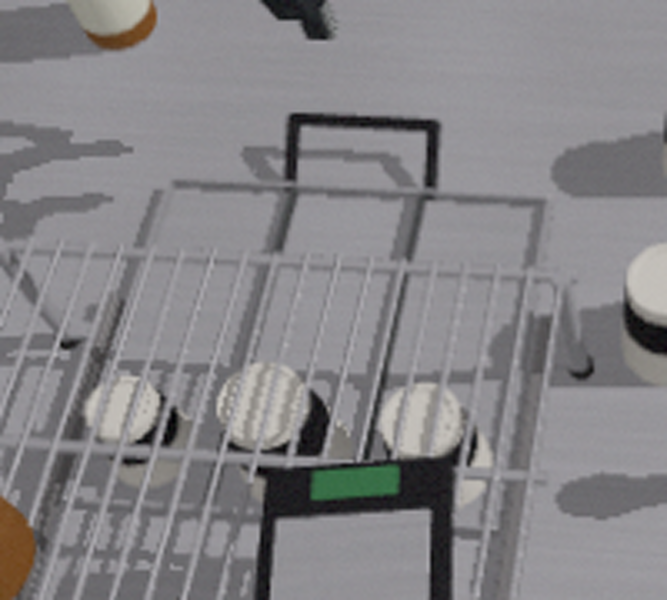

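```bash
python3 -c "
from h import *
print(at('scene',(177,186),.035),at('scene',(221.1,187.5),.035),at('top',(430,306),.035))"
```

```text
[ 0.45083679 -0.24642693  0.035     ] [ 0.44732591 -0.13143723  0.035     ] [ 0.44891227 -0.133034    0.035     ]
```

Request:
{"name": "move_arm", "arguments": {"plan": [[[0,0,0,-0.006,-0.005,0.04,0.04],[0,0,0,-0.006,-0.005,0.09,0.04],[0,0,0,-0.006,-0.005,0.13,0.04],[0,0,0,-0.006,-0.005,0.148,0.04],[0,0,0,-0.006,-0.005,0.148,0.04]]], "force": 30}}

```text
time: 4.6
eef_pos: [0.448, -0.1867, 0.018]
tcp_rot: [0.701, 0.713, 0.001, -0.001]
contact_force: [0.8, -0.4, -0.4]
opening: 0.468
```

Request:
{"name": "move_arm", "arguments": {"plan": [[[0,0,0,0,0,0,0],[0,0,0,0,0,0,0],[0,0,0,0,0,0,0],[0,0,0,0,0,0,0],[0,0,0,0,0,0,0]]], "force": 30}}

```text
time: 5.22
eef_pos: [0.4494, -0.1869, 0.0199]
tcp_rot: [0.701, 0.713, 0.002, 0.0]
contact_force: [-0.3, 3.3, 6.9]
opening: 0.103
```

Request:
{"name": "move_arm", "arguments": {"plan": [[[0,0,0,0,-0.006,0,0],[0,0,0,0,-0.016,0,0],[0,0,0,0,-0.028,0,0],[0,0,0,0,-0.04,0,0],[0,0,0,0,-0.05,0,0]]]}}

```text
time: 5.85
eef_pos: [0.3987, -0.1879, 0.0199]
tcp_rot: [0.701, 0.713, 0.002, 0.0]
contact_force: [3.6, 0.9, 0.2]
opening: 0.106
```

Request:
{"name": "move_arm", "arguments": {"plan": [[[0,0,0,0,-0.006,0,0],[0,0,0,0,-0.01,0,0],[0,0,0,0,-0.012,0,0],[0,0,0,0,-0.012,0,0],[0,0,0,0,-0.012,0,0]]]}}

```text
time: 6.48
eef_pos: [0.3864, -0.1882, 0.0199]
tcp_rot: [0.701, 0.713, 0.001, -0.0]
contact_force: [-0.1, -0.6, 1.1]
opening: 0.106
```

```bash
./p.sh ""
python3 - <<'E'
from h import *
for n in("top","scene"):
    im=read_camera(n); cv2.imwrite(f"pics/{n}2.png",im[:,:,::-1])
a=cv2.imread("pics/scene2.png")[130:330,70:290]; cv2.imwrite("pics/c4.png",cv2.resize(a,(660,600),interpolation=2))
a=cv2.imread("pics/top2.png")[100:340,360:600]; cv2.imwrite("pics/c5.png",cv2.resize(a,(600,600),interpolation=2))
E
```

```text
at [ 0.386 -0.188  0.02 ] yaw 1.0 t 6.47 open 0.106 q [-0.69  0.05  2.29  0.    0.8  -0.71] F [-0.1 -0.6  1.1]
[]
```

View pics/c4.png

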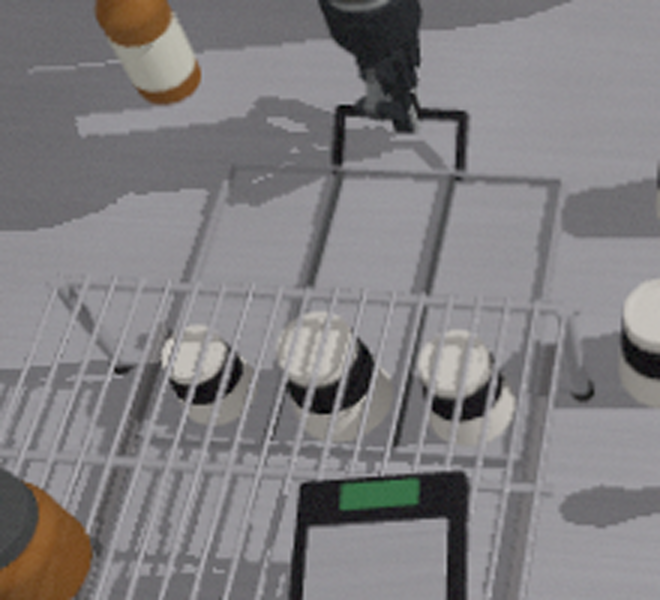

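View pics/c5.png

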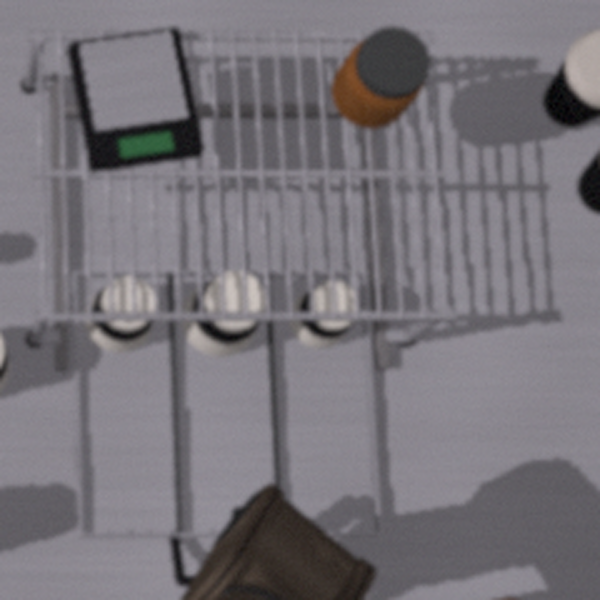

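```bash
python3 -c "
from h import *
f=lambda n,x,y,z:print(n,np.round(at(n,(x,y),z),3))
t=lambda x,y,z:f('top',360+x/2.5,100+y/2.5,z); s=lambda x,y,z:f('scene',70+x/3,130+y/3,z)
t(85,533,.014);t(380,528,.014);t(78,273,.014)
s(234,168,.014);s(560,182,.014);s(343,110,.035);s(462,117,.035)
print('shelf');t(45,317,.12);t(560,317,.12);s(60,283,.12);s(568,309,.12)
print('div');t(174,330,.014);t(183,533,.014);t(272,330,.014);t(282,480,.014);s(448,180,.014);s(420,290,.014);s(338,174,.014);s(306,285,.014)
"
```

```text
top [ 0.432 -0.047  0.014]
top [ 0.44  -0.34   0.014]
top [ 0.697 -0.043  0.014]
scene [ 0.441 -0.334  0.014]
scene [ 0.435 -0.044  0.014]
scene [ 0.386 -0.243  0.035]
scene [ 0.387 -0.136  0.035]
shelf
top [0.625 0.    0.12 ]
top [ 0.631 -0.491  0.12 ]
scene [ 0.632 -0.378  0.12 ]
scene [0.626 0.004 0.12 ]
div
top [ 0.638 -0.139  0.014]
top [ 0.433 -0.144  0.014]
top [ 0.64  -0.239  0.014]
top [ 0.487 -0.244  0.014]
scene [ 0.44  -0.141  0.014]
scene [ 0.554 -0.143  0.014]
scene [ 0.441 -0.239  0.014]
scene [ 0.556 -0.239  0.014]
```

```bash
./p.sh "(.386,-.188,.02,1,.04),(.386,-.188,.02,1,.05),(.386,-.188,.06,1,.05),(.386,-.188,.12,1,.05),(.39,-.188,.17,1,.05)"
```

```text
at [ 0.386 -0.188  0.02 ] yaw 1.0 t 6.58 open 0.106 q [-0.69  0.05  2.29  0.    0.8  -0.71] F [ 0.5 -0.8  1.6]
[[0.1,-0.1,-0.0,0.0,-0.0,-0.0,0.04],[0.1,-0.1,-0.0,0.0,-0.0,-0.0,0.05],[0.1,-0.1,-0.0,0.0,-0.0,-0.04,0.05],[0.1,-0.1,-0.0,0.0,-0.0,-0.1,0.05],[0.1,-0.1,-0.0,0.0,0.004,-0.15,0.05]]
```

Request:
{"name": "move_arm", "arguments": {"plan": [[[0,0,0,0,0,0,0.04],[0,0,0,0,0,0,0.04],[0,0,0,0,0,0,0.04],[0,0,0,0,0,-0.05,0.05],[0,0,0,0,0.005,-0.1,0.06]]]}}

```text
time: 7.2
eef_pos: [0.3904, -0.1876, 0.1202]
tcp_rot: [0.701, 0.713, 0.001, -0.002]
contact_force: [0.4, -0.4, 0.2]
opening: 0.698
```

```bash
./p.sh "(.4,-.18,.17,11,.08),(.42,-.15,.18,21,.08),(.43,-.1,.18,32,.08),(.44,-.04,.18,42,.08),(.441,.01,.18,52,.08)"
```

```text
at [ 0.39  -0.188  0.12 ] yaw 0.9 t 7.2 open 0.698 q [-0.68 -0.14  2.24  0.    1.04 -0.7 ] F [ 0.4 -0.4  0.2]
[[-0.0,-0.2,-10.1,0.008,0.01,-0.05,0.08],[0.0,-0.2,-20.1,0.037,0.03,-0.06,0.08],[0.0,-0.2,-31.1,0.087,0.041,-0.06,0.08],[0.1,-0.2,-41.1,0.147,0.052,-0.059,0.08],[0.1,-0.2,-51.1,0.197,0.054,-0.059,0.08]]
```

Request:
{"name": "move_arm", "arguments": {"plan": [[[0,0,-10,0.008,0.01,-0.05,0.08],[0,0,-20,0.037,0.03,-0.06,0.08],[0,0,-31,0.087,0.041,-0.06,0.08],[0,0,-41,0.147,0.052,-0.06,0.08],[0,0,-51,0.197,0.054,-0.06,0.08]]]}}

```text
time: 7.82
eef_pos: [0.4411, 0.0119, 0.181]
tcp_rot: [0.323, 0.946, 0.002, -0.001]
contact_force: [-0.0, -0.2, 0.3]
opening: 0.936
```

```bash
./p.sh "(.441,.05,.18,62,.08),(.441,.072,.18,72,.08),(.441,.073,.18,81,.08),(.441,.073,.18,90,.08),(.441,.073,.15,90,.08)"
```

```text
at [0.441 0.012 0.181] yaw 52.3 t 7.83 open 0.936 q [-0.21 -0.2   2.18  0.    1.17 -1.12] F [-0.  -0.2  0.3]
[[0.2,-0.1,-9.7,0.023,0.03,0.001,0.08],[0.2,-0.1,-19.7,0.037,0.047,0.001,0.08],[0.2,-0.1,-28.7,0.037,0.048,0.001,0.08],[0.2,-0.1,-37.7,0.037,0.048,0.001,0.08],[0.2,-0.1,-37.7,0.037,0.048,0.031,0.08]]
```

Request:
{"name": "move_arm", "arguments": {"plan": [[[0,0,-9.7,0.023,0.03,0,0.08],[0,0,-19.7,0.037,0.047,0,0.08],[0,0,-28.7,0.037,0.048,0,0.08],[0,0,-37.7,0.037,0.048,0,0.08],[0,0,-37.7,0.037,0.048,0.03,0.08]]]}}

```text
time: 8.45
eef_pos: [0.4431, 0.0727, 0.1532]
tcp_rot: [-0.001, 1.0, 0.002, 0.003]
contact_force: [-0.0, -0.5, -0.7]
opening: 0.937
```

```bash
./p.sh "(.441,.073,.1,90,.08),(.441,.073,.05,90,.08),(.441,.073,.034,90,.08)"
python3 - <<'E'
from h import *
b=read_camera("scene");a=read_camera("top")
for n,im in(("scene",b),("top",a)): cv2.imwrite(f"pics/{n}3.png",im[:,:,::-1])
for s,xy in [("small",(.595,.317)),("small",(.575,.206)),("large",(.6015,.066)),("medium",(.501,.454)),("large",(.4465,.34)),("medium",(.441,.073))]:
    for n,im in(("top",a),("scene",b)):
        try:
            o=foot(n,im,proj(n,[*xy,H[s]])[0]); print(s,xy,n,round(float(o[0])),o[2][s])
        except Exception as e: print(e)
E
```

```text
at [0.443 0.073 0.153] yaw 90.1 t 8.45 open 0.937 q [-0.07 -0.15  2.19  0.    1.1  -1.64] F [-0.  -0.5 -0.7]
[[0.2,0.3,0.1,0.002,0.0,0.053,0.08],[0.2,0.3,0.1,0.003,-0.0,0.103,0.08],[0.2,0.3,0.1,0.003,-0.0,0.119,0.08],[0.2,0.3,0.1,0.003,-0.0,0.119,0.08],[0.2,0.3,0.1,0.003,-0.0,0.119,0.08]]
small (0.595, 0.317) top 194 ([0.596, 0.317], 0.882)
small (0.595, 0.317) scene 192 ([0.595, 0.316], 0.918)
small (0.575, 0.206) top 195 ([0.575, 0.207], 0.949)
small (0.575, 0.206) scene 193 ([0.574, 0.205], 0.966)
large (0.6015, 0.066) top 195 ([0.602, 0.066], 0.972)
large (0.6015, 0.066) scene 193 ([0.601, 0.066], 1.02)
medium (0.501, 0.454) top 138 ([0.5, 0.454], 0.988)
medium (0.501, 0.454) scene 147 ([0.502, 0.454], 1.086)
large (0.4465, 0.34) top 196 ([0.447, 0.34], 0.901)
large (0.4465, 0.34) scene 192 ([0.446, 0.34], 0.93)
medium (0.441, 0.073) top 45 ([0.444, 0.074], 2.289)
medium (0.441, 0.073) scene 192 ([0.441, 0.073], 1.014)
```

View pics/scene3.png

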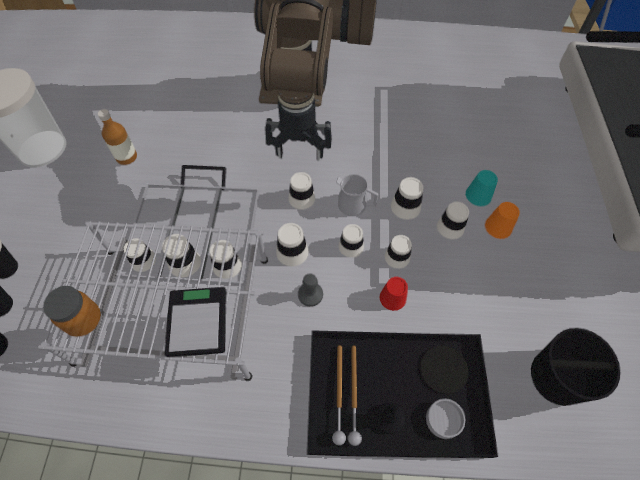

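The scene shows the gripper over the medium cup at (301,190). The other cups have not moved.

Request:
{"name": "move_arm", "arguments": {"plan": [[[0,0,0,0.002,0,0.05,0.08],[0,0,0,0.002,0,0.1,0.08],[0,0,0,0.002,0,0.119,0.08],[0,0,0,0.002,0,0.119,0.03],[0,0,0,0.002,0,0.119,0.03]]], "force": 25}}

```text
time: 9.18
eef_pos: [0.4369, 0.0733, 0.0305]
tcp_rot: [0.0, 1.0, 0.002, -0.003]
contact_force: [0.3, 0.4, -1.2]
opening: 0.686
```

Request:
{"name": "move_arm", "arguments": {"plan": [[[0,0,0,0,0,0,0.03],[0,0,0,0,0,0,0.03],[0,0,0,0,0,-0.03,0.03],[0,0,0,0,0,-0.08,0.03],[0,0,0,0,0,-0.13,0.03]]]}}

```text
time: 9.8
eef_pos: [0.4372, 0.0728, 0.162]
tcp_rot: [0.0, 1.0, 0.002, -0.003]
contact_force: [-0.4, 0.1, 0.1]
opening: 0.686
```

```bash
./p.sh "(.46,.03,.165,90,.03),(.49,-.02,.165,90,.03),(.53,-.06,.165,90,.03),(.565,-.09,.165,90,.03),(.567,-.09,.145,90,.03)"
python3 - <<'E'
from h import *
im=read_camera("scene"); cv2.imwrite("pics/s4.png",cv2.resize(im[80:300,180:400,::-1],(600,600)))
E
```

```text
at [0.437 0.073 0.162] yaw 90.0 t 9.8 open 0.686 q [-0.07 -0.17  2.19  0.    1.13 -1.64] F [-0.4  0.1  0.1]
[[0.3,-0.3,-0.0,-0.023,-0.043,-0.003,0.03],[0.3,-0.3,-0.0,-0.053,-0.093,-0.004,0.03],[0.3,-0.3,-0.0,-0.093,-0.133,-0.004,0.03],[0.3,-0.3,-0.0,-0.128,-0.163,-0.004,0.03],[0.3,-0.3,-0.0,-0.13,-0.163,0.016,0.03]]
```

View pics/s4.png

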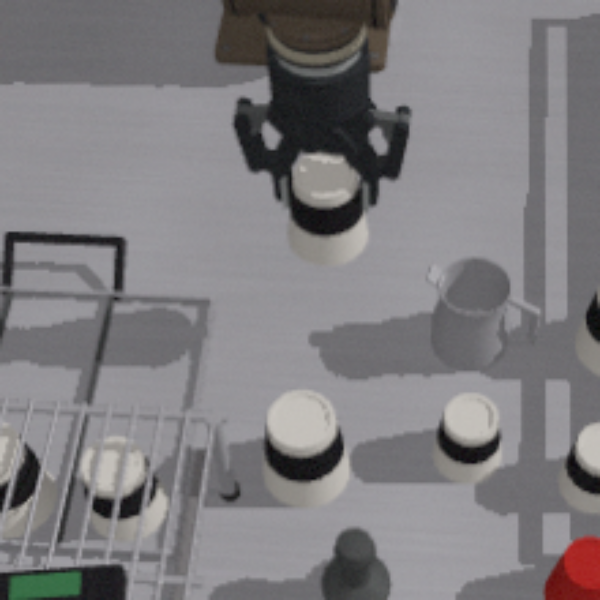

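Request:
{"name": "move_arm", "arguments": {"plan": [[[0,0,0,-0.02,-0.035,0,0.03],[0,0,0,-0.045,-0.08,0,0.03],[0,0,0,-0.08,-0.12,0,0.03],[0,0,0,-0.11,-0.15,0,0.03],[0,0,0,-0.127,-0.163,0,0.03]]]}}

```text
time: 10.48
eef_pos: [0.5701, -0.0923, 0.1704]
tcp_rot: [0.001, 1.0, 0.002, 0.004]
contact_force: [-0.2, -0.4, -0.6]
opening: 0.687
```

```bash
./p.sh "(.563,-.09,.13,90,.03),(.563,-.09,.09,90,.03),(.563,-.09,.06,90,.03),(.563,-.09,.042,90,.03),(.563,-.09,.038,90,.03)"
python3 - <<'E'
from h import *
a=read_camera("top");cv2.imwrite("pics/t4.png",cv2.resize(a[100:340,330:570,::-1],(600,600)))
b=read_camera("scene");cv2.imwrite("pics/s5.png",cv2.resize(b[120:300,90:290,::-1],(667,600)))
E
```

```text
at [ 0.57  -0.092  0.17 ] yaw 89.9 t 10.47 open 0.687 q [-0.34  0.13  1.88  0.01  1.13 -1.91] F [-0.2 -0.4 -0.6]
[[0.2,0.5,-0.1,0.007,0.002,0.04,0.03],[0.2,0.5,-0.1,0.008,0.002,0.08,0.03],[0.2,0.5,-0.1,0.008,0.002,0.11,0.03],[0.2,0.5,-0.1,0.008,0.002,0.128,0.03],[0.2,0.5,-0.1,0.008,0.002,0.132,0.03]]
```

View pics/s5.png

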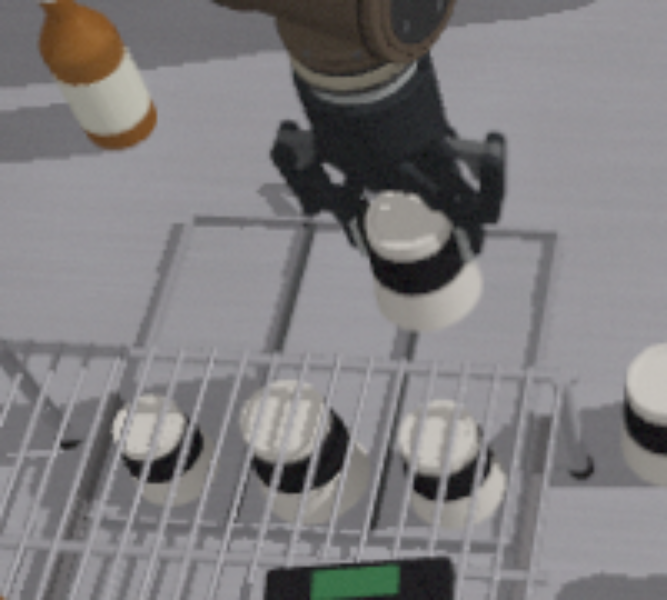

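Request:
{"name": "move_arm", "arguments": {"plan": [[[0,0,0,0.006,0.002,0.03,0.03],[0,0,0,0.007,0.002,0.07,0.03],[0,0,0,0.007,0.002,0.1,0.03],[0,0,0,0.007,0.002,0.12,0.03],[0,0,0,0.007,0.002,0.126,0.03]]]}}

```text
time: 11.2
eef_pos: [0.5633, -0.0889, 0.0433]
tcp_rot: [0.001, 1.0, 0.002, 0.003]
contact_force: [0.1, -0.0, -0.3]
opening: 0.688
```

```bash
./p.sh "(.563,-.09,.036,90,.03),(.563,-.09,.0355,90,.03),(.563,-.09,.0355,90,.075)"
python3 - <<'E'
from h import *
b=read_camera("scene");cv2.imwrite("pics/s6.png",cv2.resize(b[120:300,90:290,::-1],(667,600)))
E
```

```text
at [ 0.563 -0.089  0.043] yaw 89.9 t 11.2 open 0.688 q [-0.34  0.29  1.96  0.01  0.89 -1.91] F [ 0.1 -0.  -0.3]
[[0.2,0.4,-0.1,0.0,-0.001,0.007,0.03],[0.2,0.4,-0.1,0.0,-0.001,0.008,0.03],[0.2,0.4,-0.1,0.0,-0.001,0.008,0.075],[0.2,0.4,-0.1,0.0,-0.001,0.008,0.075],[0.2,0.4,-0.1,0.0,-0.001,0.008,0.075]]
```

View pics/s6.png

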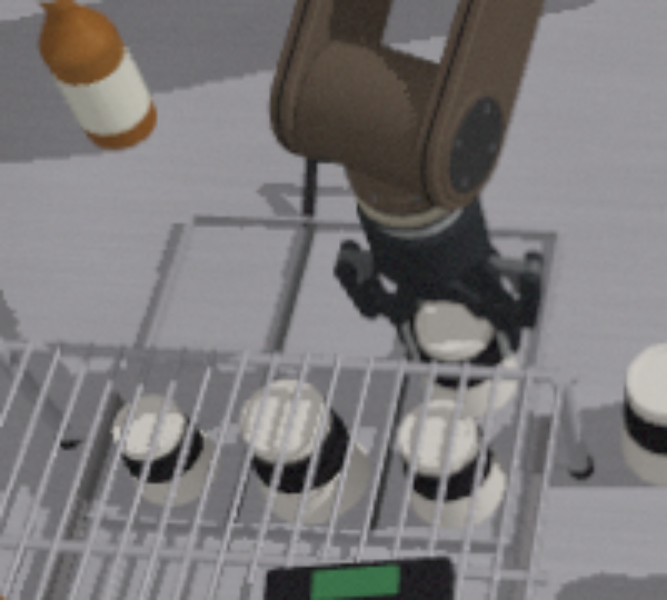

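Request:
{"name": "move_arm", "arguments": {"plan": [[[0,0,0,0,0,0.005,0.03],[0,0,0,0,0,0.008,0.03],[0,0,0,0,0,0.008,0.075],[0,0,0,0,0,0.008,0.075],[0,0,0,0,0,0.0,0.075]]]}}

```text
time: 11.88
eef_pos: [0.5633, -0.089, 0.0435]
tcp_rot: [0.001, 1.0, 0.002, 0.003]
contact_force: [-0.9, 0.7, -1.1]
opening: 0.877
```

```bash
./p.sh "(.563,-.09,.09,90,.075),(.56,-.08,.14,90,.078),(.57,-.04,.17,90,.08),(.585,0.01,.18,90,.08),(.598,.06,.18,90,.08)"
```

```text
at [ 0.563 -0.089  0.043] yaw 89.9 t 11.88 open 0.877 q [-0.34  0.29  1.96  0.01  0.89 -1.91] F [-0.9  0.7 -1.1]
[[0.2,0.4,-0.1,-0.0,-0.001,-0.047,0.075],[0.2,0.4,-0.1,0.003,0.009,-0.097,0.078],[0.2,0.4,-0.1,-0.007,0.049,-0.126,0.08],[0.2,0.4,-0.1,-0.022,0.1,-0.136,0.08],[0.2,0.4,-0.1,-0.035,0.15,-0.136,0.08]]
```

Request:
{"name": "move_arm", "arguments": {"plan": [[[0,0,0,0,0,-0.04,0.078],[0,0,0,0,0,-0.09,0.082],[0,0,0,-0.007,0.04,-0.125,0.085],[0,0,0,-0.02,0.095,-0.135,0.085],[0,0,0,-0.034,0.15,-0.135,0.085]]]}}

```text
time: 12.5
eef_pos: [0.5981, 0.0616, 0.1825]
tcp_rot: [0.001, 1.0, 0.002, 0.006]
contact_force: [0.5, 0.7, 0.5]
opening: 0.993
```

```bash
./p.sh "(.599,.066,.16,90,.085),(.599,.066,.12,90,.085),(.599,.066,.08,90,.085),(.599,.066,.05,90,.085),(.599,.066,.044,90,.085)"
python3 - <<'E'
from h import *
a=read_camera("scene");cv2.imwrite("pics/s7.png",cv2.resize(a[120:300,90:290,::-1],(667,600)))
E
```

```text
at [0.598 0.062 0.183] yaw 89.9 t 12.5 open 0.993 q [-0.07  0.16  1.81  0.    1.15 -1.64] F [0.5 0.7 0.5]
[[0.2,0.7,-0.1,-0.001,0.004,0.023,0.085],[0.2,0.7,-0.1,-0.0,0.004,0.063,0.085],[0.2,0.7,-0.1,0.0,0.004,0.103,0.085],[0.2,0.7,-0.1,0.001,0.004,0.133,0.085],[0.2,0.7,-0.1,0.001,0.004,0.139,0.085]]
```

View pics/s7.png

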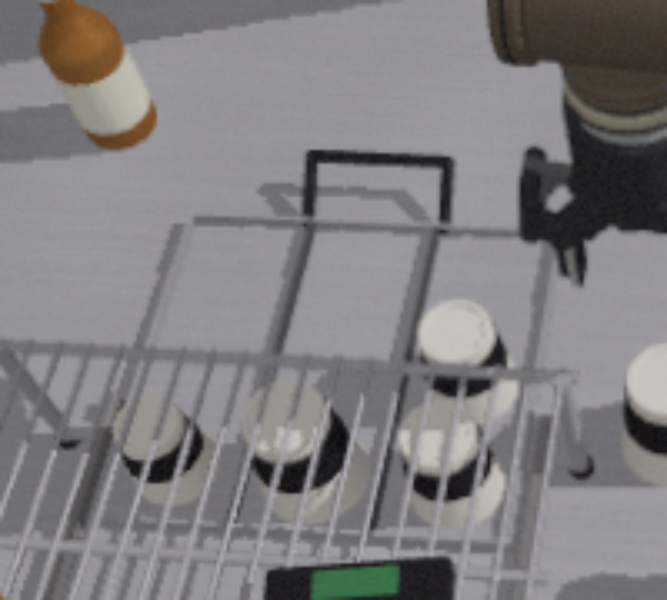

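Request:
{"name": "move_arm", "arguments": {"plan": [[[0.2,0.7,0,0,0.004,0.03,0.085],[0.2,0.7,0,0,0.004,0.075,0.085],[0.2,0.7,0,0,0.004,0.115,0.085],[0.2,0.7,0,0,0.004,0.138,0.085],[0.2,0.7,0,0,0.004,0.141,0.03]]]}}

```text
time: 13.18
eef_pos: [0.5987, 0.0729, 0.0394]
tcp_rot: [-0.001, 1.0, 0.002, -0.002]
contact_force: [-0.1, -1.7, 0.9]
opening: 0.812
```

Request:
{"name": "move_arm", "arguments": {"plan": [[[0,0,0,0,0,0,0.03],[0,0,0,0,0,0,0.03],[0,0,0,0,0,0,0.03],[0,0,0,0,0,-0.03,0.03],[0,0,0,0,0,-0.08,0.03]]]}}

```text
time: 13.8
eef_pos: [0.5972, 0.0726, 0.1182]
tcp_rot: [-0.001, 1.0, 0.002, -0.004]
contact_force: [1.0, -0.2, -0.2]
opening: 0.742
```

```bash
./p.sh "(.59,.06,.18,90,.03),(.565,.02,.19,90,.03),(.55,-.03,.19,90,.03),(.55,-.09,.19,90,.03),(.55,-.14,.19,90,.03)"
python3 - <<'E'
from h import *
a=read_camera("scene");cv2.imwrite("pics/s8.png",cv2.resize(a[80:300,150:370,::-1],(600,600)))
E
```

```text
at [0.597 0.073 0.118] yaw 90.1 t 13.8 open 0.742 q [-0.05  0.25  1.84  0.    1.06 -1.62] F [ 1.  -0.2 -0.2]
[[0.3,-0.5,0.1,0.008,-0.012,-0.062,0.03],[0.3,-0.5,0.1,0.033,-0.052,-0.072,0.03],[0.3,-0.5,0.1,0.048,-0.102,-0.072,0.03],[0.3,-0.5,0.1,0.048,-0.162,-0.072,0.03],[0.3,-0.5,0.1,0.048,-0.212,-0.072,0.03]]
```

View pics/s8.png

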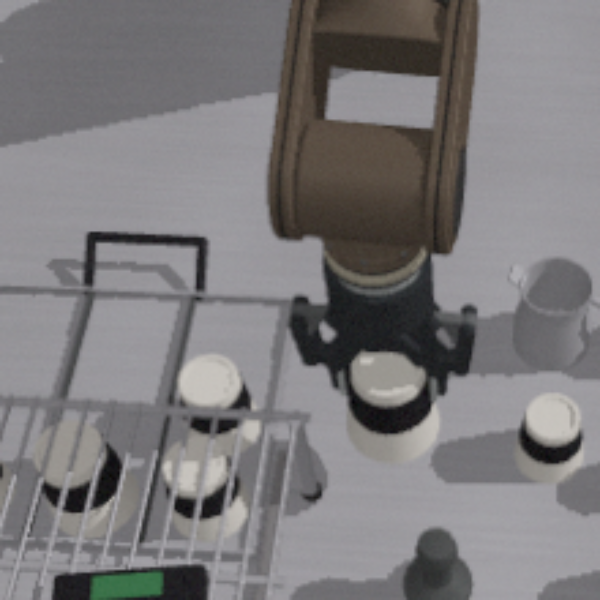

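Request:
{"name": "move_arm", "arguments": {"plan": [[[0,-0.5,0,0.01,-0.012,-0.05,0.03],[0,-0.5,0,0.033,-0.05,-0.065,0.03],[0,-0.5,0,0.046,-0.1,-0.065,0.03],[0,-0.5,0,0.046,-0.155,-0.065,0.03],[0,-0.5,0,0.046,-0.21,-0.065,0.03]]]}}

```text
time: 14.48
eef_pos: [0.5568, -0.1392, 0.1928]
tcp_rot: [-0.001, 1.0, 0.002, 0.009]
contact_force: [0.0, 0.4, -0.9]
opening: 0.745
```

```bash
./p.sh "(.557,-.17,.18,90,.03),(.563,-.1895,.165,90,.03),(.563,-.1895,.12,90,.03),(.563,-.1895,.08,90,.03),(.563,-.1895,.06,90,.03)"
```

```text
at [ 0.557 -0.139  0.193] yaw 90.2 t 14.47 open 0.745 q [-0.43  0.09  1.87  0.01  1.16 -2.  ] F [ 0.   0.4 -0.9]
[[0.2,1.0,0.2,0.0,-0.031,0.013,0.03],[0.2,1.0,0.2,-0.006,-0.05,0.028,0.03],[0.2,1.0,0.2,-0.005,-0.051,0.073,0.03],[0.2,1.0,0.2,-0.004,-0.051,0.113,0.03],[0.2,1.0,0.2,-0.004,-0.051,0.133,0.03]]
```

Request:
{"name": "move_arm", "arguments": {"plan": [[[0.2,1,0,0,-0.031,0.01,0.03],[0.2,1,0,-0.006,-0.05,0.028,0.03],[0.2,1,0,-0.005,-0.051,0.07,0.03],[0.2,1,0,-0.004,-0.051,0.11,0.03],[0.2,1,0,-0.004,-0.051,0.133,0.03]]]}}

```text
time: 15.1
eef_pos: [0.562, -0.1892, 0.0574]
tcp_rot: [-0.001, 1.0, 0.001, -0.001]
contact_force: [0.2, 0.3, -1.4]
opening: 0.741
```

```bash
./p.sh "(.563,-.1895,.05,90,.03),(.563,-.1895,.045,90,.03),(.563,-.1895,.0445,90,.03),(.563,-.1895,.0445,90,.075),(.563,-.1895,.0445,90,.075)";python3 - <<'E'
from h import *
a=read_camera("scene");cv2.imwrite("pics/s9.png",cv2.resize(a[120:300,90:290,::-1],(667,600)))
E
```

```text
at [ 0.562 -0.189  0.057] yaw 90.1 t 15.1 open 0.741 q [-0.5   0.31  1.89 -0.    0.94 -2.07] F [ 0.2  0.3 -1.4]
[[0.1,-0.2,0.1,-0.001,-0.0,0.007,0.03],[0.1,-0.2,0.1,-0.001,-0.0,0.012,0.03],[0.1,-0.2,0.1,-0.001,-0.0,0.013,0.03],[0.1,-0.2,0.1,-0.001,-0.0,0.013,0.075],[0.1,-0.2,0.1,-0.001,-0.0,0.013,0.075]]
```

View pics/s9.png

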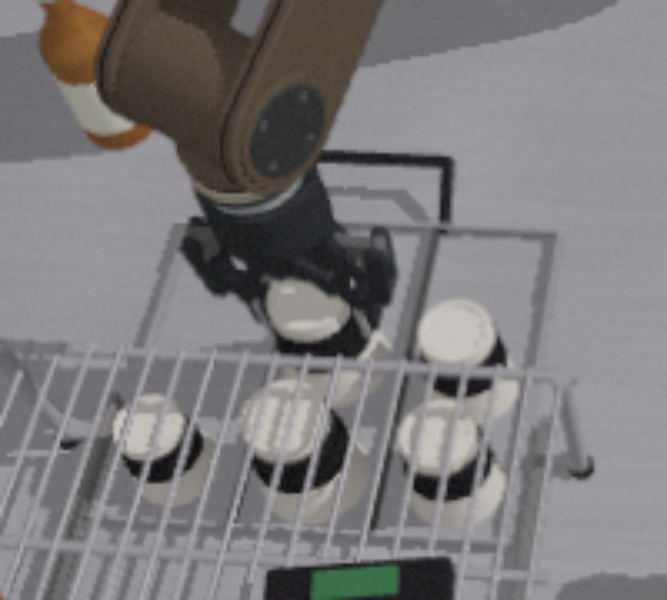

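Request:
{"name": "move_arm", "arguments": {"plan": [[[0,0,0,0,0,0.008,0.03],[0,0,0,0,0,0.013,0.03],[0,0,0,0,0,0.013,0.075],[0,0,0,0,0,0.013,0.078],[0,0,0,0,0,0.005,0.078]]]}}

```text
time: 15.78
eef_pos: [0.5602, -0.1883, 0.0497]
tcp_rot: [-0.001, 1.0, 0.002, -0.003]
contact_force: [0.4, 0.8, 0.3]
opening: 0.911
```

```bash
./p.sh "(.562,-.189,.09,90,.078),(.56,-.189,.14,90,.08),(.56,-.15,.18,90,.08),(.56,-.1,.18,90,.08),(.56,-.04,.18,90,.08)"
```

```text
at [ 0.56  -0.188  0.05 ] yaw 90.1 t 15.78 open 0.911 q [-0.5   0.32  1.9  -0.    0.93 -2.07] F [0.4 0.8 0.3]
[[0.2,-0.4,0.2,-0.001,-0.001,-0.04,0.078],[0.2,-0.4,0.2,0.001,-0.0,-0.09,0.08],[0.2,-0.4,0.2,0.001,0.039,-0.13,0.08],[0.2,-0.4,0.2,0.001,0.089,-0.13,0.08],[0.2,-0.4,0.2,0.001,0.149,-0.13,0.08]]
```

Request:
{"name": "move_arm", "arguments": {"plan": [[[0,-0.4,0,0,0,-0.04,0.08],[0,-0.4,0,0,0,-0.09,0.08],[0,-0.4,0,0,0.035,-0.13,0.08],[0,-0.4,0,0,0.089,-0.13,0.08],[0,-0.4,0,0,0.149,-0.13,0.08]]]}}

```text
time: 16.4
eef_pos: [0.5613, -0.0389, 0.1822]
tcp_rot: [-0.0, 1.0, 0.001, 0.002]
contact_force: [0.3, 0.3, 0.4]
opening: 0.942
```

```bash
./p.sh "(.565,.02,.18,90,.08),(.57,.08,.18,90,.08),(.573,.14,.18,90,.08),(.573,.19,.17,90,.08),(.573,.206,.14,90,.08)";python3 - <<'E'
from h import *
b=read_camera("scene");a=read_camera("top")
for s,xy in [("small",(.595,.317)),("small",(.575,.206)),("medium",(.501,.454)),("large",(.4465,.34)),("medium",(.567,-.09)),("large",(.565,-.1895))]:
    for n,im in(("top",a),("scene",b)):
        try:
            o=foot(n,im,proj(n,[*xy,H[s]])[0]); print(s,xy,n,round(float(o[0])),o[2][s])
        except Exception as e: print(e)
cv2.imwrite("pics/t10.png",a[:,:,::-1])
E
```

```text
at [ 0.561 -0.039  0.182] yaw 90.1 t 16.4 open 0.942 q [-0.25  0.08  1.9   0.    1.15 -1.82] F [0.3 0.3 0.4]
[[0.2,0.2,0.1,-0.004,0.059,0.002,0.08],[0.2,0.2,0.1,-0.009,0.119,0.003,0.08],[0.2,0.2,0.1,-0.012,0.179,0.003,0.08],[0.2,0.2,0.1,-0.012,0.229,0.013,0.08],[0.2,0.2,0.1,-0.012,0.245,0.043,0.08]]
small (0.595, 0.317) top 199 ([0.596, 0.317], 0.884)
small (0.595, 0.317) scene 194 ([0.595, 0.316], 0.917)
small (0.575, 0.206) top 200 ([0.575, 0.206], 0.943)
small (0.575, 0.206) scene 194 ([0.574, 0.205], 0.965)
medium (0.501, 0.454) top 142 ([0.5, 0.454], 0.985)
medium (0.501, 0.454) scene 149 ([0.502, 0.454], 1.086)
large (0.4465, 0.34) top 201 ([0.447, 0.34], 0.901)
large (0.4465, 0.34) scene 194 ([0.447, 0.34], 0.927)
medium (0.567, -0.09) top 53 ([0.58, -0.097], 1.721)
medium (0.567, -0.09) scene 191 ([0.575, -0.078], 0.983)
large (0.565, -0.1895) top 199 ([0.561, -0.186], 0.926)
large (0.565, -0.1895) scene 193 ([0.558, -0.188], 0.984)
```

View pics/t10.png

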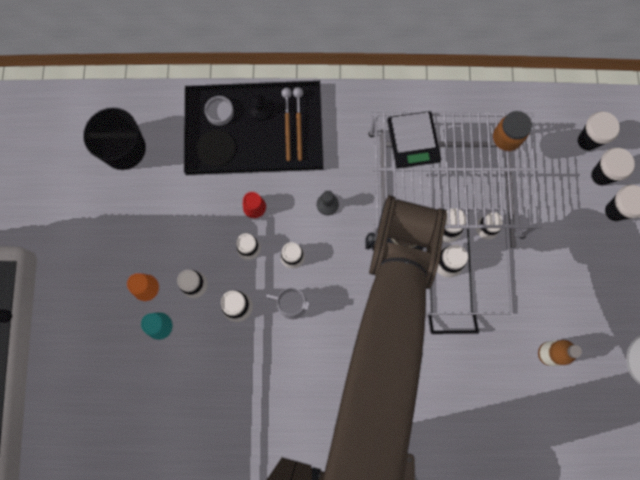

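Request:
{"name": "move_arm", "arguments": {"plan": [[[0,0.2,0,-0.004,0.055,0,0.08],[0,0.2,0,-0.009,0.115,0,0.08],[0,0.2,0,-0.012,0.175,0,0.08],[0,0.2,0,-0.012,0.225,0.01,0.08],[0,0.2,0,-0.012,0.245,0.04,0.08]]]}}

```text
time: 17.12
eef_pos: [0.5721, 0.2128, 0.1448]
tcp_rot: [-0.006, 1.0, 0.003, 0.002]
contact_force: [0.5, 0.3, 0.3]
opening: 0.936
```

```bash
./p.sh "(.574,.206,.12,90,.075),(.574,.206,.08,90,.075),(.574,.206,.045,90,.075),(.574,.206,.028,90,.075),(.574,.206,.028,90,.02)";python3 - <<'E'
from h import *
b=read_camera("scene");a=read_camera("top")
for s,xy in [("medium",(.572,-.08)),("large",(.560,-.1875))]:
    for n,im in(("top",a),("scene",b)):
        try:
            o=foot(n,im,proj(n,[*xy,H[s]+.004])[0]); print(s,xy,n,round(float(o[0])),o[1],at(n,o[1],H[s]+.004))
        except Exception as e: print(e)
cv2.imwrite("pics/t11.png",cv2.resize(a[160:350,340:560,::-1],(695,600)))
E
```

```text
at [0.572 0.213 0.145] yaw 90.6 t 17.12 open 0.936 q [ 0.19  0.23  1.81  0.01  1.1  -1.4 ] F [0.5 0.3 0.3]
[[0.4,0.2,0.6,-0.002,-0.007,0.025,0.075],[0.4,0.2,0.6,-0.002,-0.007,0.065,0.075],[0.4,0.2,0.6,-0.001,-0.007,0.1,0.075],[0.4,0.2,0.6,-0.001,-0.008,0.117,0.075],[0.4,0.2,0.6,-0.001,-0.008,0.117,0.02]]
medium (0.572, -0.08) top 199 [409.1 252.6] [ 0.57222867 -0.07769208  0.079     ]
medium (0.572, -0.08) scene 195 [229.3 220.3] [ 0.57227742 -0.07921141  0.079     ]
large (0.56, -0.1875) top 141 [455.4 255.8] [ 0.56357923 -0.18668488  0.09      ]
large (0.56, -0.1875) scene 150 [182.  205.4] [ 0.54650522 -0.19494868  0.09      ]
```

View pics/t11.png

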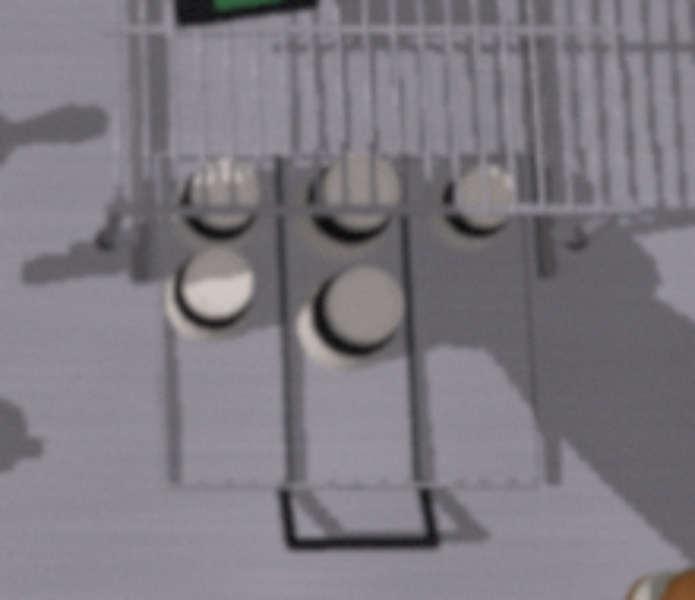

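Request:
{"name": "move_arm", "arguments": {"plan": [[[0.3,0.2,0.5,-0.002,-0.007,0.02,0.075],[0.3,0.2,0.5,-0.002,-0.007,0.06,0.075],[0.3,0.2,0.5,-0.002,-0.007,0.1,0.075],[0.3,0.2,0.5,-0.002,-0.007,0.117,0.075],[0.3,0.2,0.5,-0.002,-0.007,0.117,0.075]]]}}

```text
time: 17.85
eef_pos: [0.5685, 0.2036, 0.0209]
tcp_rot: [-0.0, 1.0, -0.001, -0.007]
contact_force: [0.8, -0.5, 0.5]
opening: 0.885
```

Request:
{"name": "move_arm", "arguments": {"plan": [[[0,0,0,0,0,0,0.02],[0,0,0,0,0,0,0.02],[0,0,0,0,0,0,0.02],[0,0,0,0,0,0,0.02],[0,0,0,0,0,-0.03,0.02]]]}}

```text
time: 18.48
eef_pos: [0.5668, 0.2034, 0.0491]
tcp_rot: [-0.001, 1.0, -0.001, -0.01]
contact_force: [0.1, -0.2, -1.1]
opening: 0.612
```

```bash
./p.sh "(.574,.2,.1,90,.02),(.565,.17,.15,90,.02),(.56,.11,.18,90,.02),(.56,.05,.18,90,.02),(.56,-.01,.18,90,.02)";python3 - <<'E'
from h import *
a=read_camera("scene");cv2.imwrite("pics/s12.png",cv2.resize(a[120:320,250:470,::-1],(660,600)))
E
```

```text
at [0.567 0.203 0.049] yaw 90.1 t 18.48 open 0.612 q [ 0.18  0.35  1.86  0.    0.95 -1.4 ] F [ 0.1 -0.2 -1.1]
[[-0.2,-1.2,0.1,-0.006,-0.004,-0.051,0.02],[-0.2,-1.2,0.1,0.004,-0.034,-0.101,0.02],[-0.2,-1.2,0.1,0.01,-0.094,-0.131,0.02],[-0.2,-1.2,0.1,0.01,-0.154,-0.13,0.02],[-0.2,-1.2,0.1,0.01,-0.214,-0.13,0.02]]
```

View pics/s12.png

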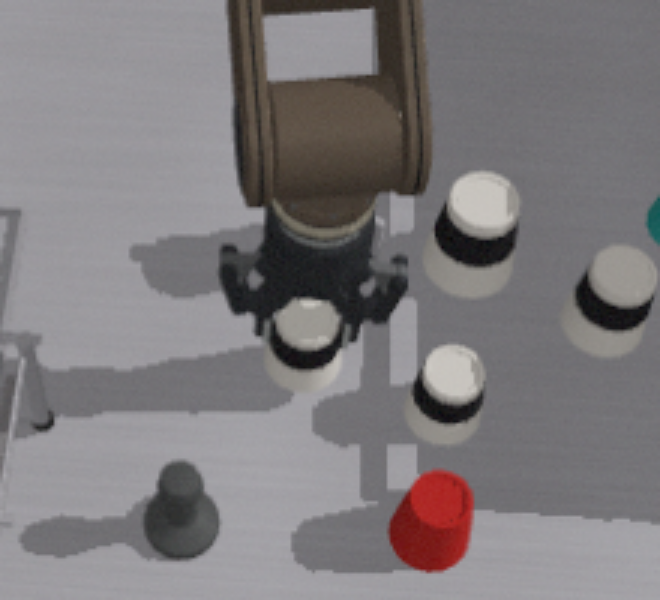

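Request:
{"name": "move_arm", "arguments": {"plan": [[[0,-1.2,0,0,0,-0.05,0.02],[0,-1.2,0,0.004,-0.03,-0.1,0.02],[0,-1.2,0,0.01,-0.085,-0.13,0.02],[0,-1.2,0,0.01,-0.145,-0.13,0.02],[0,-1.2,0,0.01,-0.2,-0.13,0.02]]]}}

```text
time: 19.15
eef_pos: [0.5622, 0.0029, 0.1857]
tcp_rot: [-0.001, 1.0, -0.001, 0.006]
contact_force: [1.3, -0.5, -0.8]
opening: 0.621
```

```bash
./p.sh "(.555,-.055,.18,90,.02),(.555,-.115,.18,90,.02),(.555,-.175,.18,90,.02),(.558,-.23,.175,90,.02),(.563,-.275,.165,90,.02)"
```

```text
at [0.562 0.003 0.186] yaw 90.1 t 19.15 open 0.621 q [-0.18  0.07  1.91  0.    1.15 -1.75] F [ 1.3 -0.5 -0.8]
[[-0.1,0.7,0.1,0.007,-0.058,0.006,0.02],[-0.1,0.7,0.1,0.007,-0.118,0.006,0.02],[-0.1,0.7,0.1,0.008,-0.178,0.006,0.02],[-0.1,0.7,0.1,0.005,-0.233,0.011,0.02],[-0.1,0.7,0.1,-0.0,-0.278,0.021,0.02]]
```

Request:
{"name": "move_arm", "arguments": {"plan": [[[0,0.7,0,0.007,-0.058,0.005,0.02],[0,0.7,0,0.007,-0.118,0.005,0.02],[0,0.7,0,0.007,-0.178,0.005,0.02],[0,0.7,0,0.005,-0.23,0.01,0.02],[0,0.7,0,0,-0.275,0.015,0.02]]]}}

```text
time: 19.77
eef_pos: [0.5625, -0.274, 0.1705]
tcp_rot: [-0.0, 1.0, -0.001, -0.0]
contact_force: [-0.1, 0.4, -0.5]
opening: 0.617
```

```bash
./p.sh "(.563,-.288,.15,90,.02),(.563,-.288,.115,90,.02),(.563,-.288,.08,90,.02),(.563,-.288,.05,90,.02),(.563,-.288,.04,90,.02)"
```

```text
at [ 0.563 -0.274  0.17 ] yaw 90.1 t 19.77 open 0.617 q [-0.61  0.23  1.76 -0.    1.15 -2.19] F [-0.1  0.4 -0.5]
[[-0.1,-0.0,0.1,-0.0,-0.014,0.02,0.02],[-0.1,-0.0,0.1,-0.0,-0.014,0.055,0.02],[-0.1,-0.0,0.1,-0.0,-0.014,0.09,0.02],[-0.1,-0.0,0.1,-0.0,-0.014,0.12,0.02],[-0.1,-0.0,0.1,-0.0,-0.014,0.13,0.02]]
```

Request:
{"name": "move_arm", "arguments": {"plan": [[[0,0,0,0,-0.012,0.015,0.02],[0,0,0,0,-0.012,0.05,0.02],[0,0,0,0,-0.012,0.085,0.02],[0,0,0,0,-0.012,0.11,0.02],[0,0,0,0,-0.012,0.125,0.02]]]}}

```text
time: 20.4
eef_pos: [0.5614, -0.2842, 0.0427]
tcp_rot: [-0.001, 1.0, 0.001, -0.002]
contact_force: [0.1, 0.3, -1.2]
opening: 0.616
```

```bash
./p.sh "(.563,-.288,.03,90,.02),(.563,-.288,.026,90,.02),(.563,-.288,.026,90,.02),(.563,-.288,.026,90,.065),(.563,-.288,.026,90,.065)";python3 - <<'E'
from h import *
a=read_camera("scene");cv2.imwrite("pics/s13.png",cv2.resize(a[120:300,90:290,::-1],(667,600)))
E
```

```text
at [ 0.561 -0.284  0.043] yaw 90.1 t 20.4 open 0.616 q [-0.63  0.4   1.8  -0.    0.94 -2.2 ] F [ 0.1  0.3 -1.2]
[[0.1,-0.2,0.1,-0.002,-0.004,0.013,0.02],[0.1,-0.2,0.1,-0.002,-0.004,0.017,0.02],[0.1,-0.2,0.1,-0.002,-0.004,0.017,0.02],[0.1,-0.2,0.1,-0.002,-0.004,0.017,0.065],[0.1,-0.2,0.1,-0.002,-0.004,0.017,0.065]]
```

View pics/s13.png

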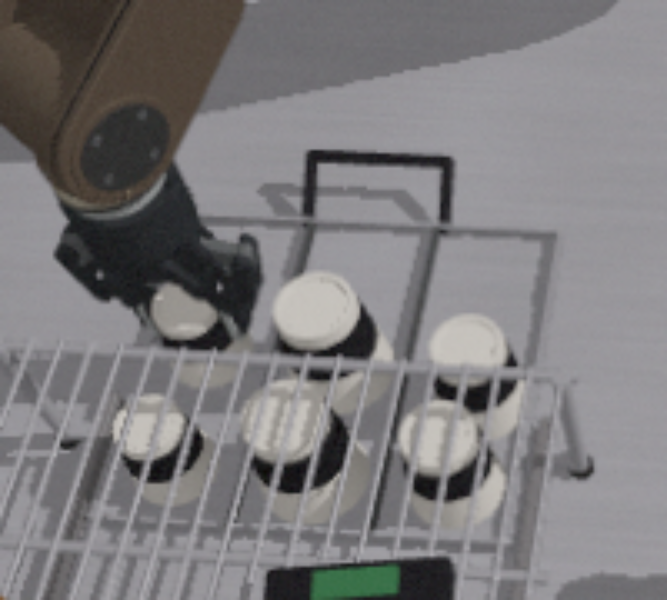

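Request:
{"name": "move_arm", "arguments": {"plan": [[[0,0,0,-0.001,-0.003,0.01,0.02],[0,0,0,-0.001,-0.003,0.0165,0.02],[0,0,0,-0.001,-0.003,0.0165,0.02],[0,0,0,-0.001,-0.003,0.0165,0.062],[0,0,0,-0.001,-0.003,0.0165,0.065]]]}}

```text
time: 21.08
eef_pos: [0.5619, -0.2871, 0.0252]
tcp_rot: [-0.001, 1.0, 0.001, -0.002]
contact_force: [-0.3, 0.1, 0.5]
opening: 0.761
```

```bash
./p.sh "(.561,-.288,.03,90,.07),(.561,-.288,.08,90,.07),(.555,-.288,.13,90,.07),(.55,-.25,.17,90,.07),(.55,-.2,.18,90,.07)"
```

```text
at [ 0.562 -0.287  0.025] yaw 90.1 t 21.07 open 0.761 q [-0.63  0.43  1.8  -0.    0.91 -2.2 ] F [-0.3  0.1  0.5]
[[0.1,-0.2,0.1,0.001,-0.001,-0.005,0.07],[0.1,-0.2,0.1,0.001,-0.001,-0.055,0.07],[0.1,-0.2,0.1,0.007,-0.001,-0.105,0.07],[0.1,-0.2,0.1,0.012,0.037,-0.145,0.07],[0.1,-0.2,0.1,0.012,0.087,-0.155,0.07]]
```

Request:
{"name": "move_arm", "arguments": {"plan": [[[0,0,0,0,0,-0.01,0.072],[0,0,0,0,0,-0.06,0.075],[0,0,0,0.005,0,-0.11,0.075],[0,0,0,0.01,0.037,-0.15,0.075],[0,0,0,0.01,0.09,-0.155,0.075]]]}}

```text
time: 21.7
eef_pos: [0.5544, -0.1988, 0.1861]
tcp_rot: [0.0, 1.0, -0.001, 0.002]
contact_force: [1.2, 0.2, 0.4]
opening: 0.878
```

```bash
./p.sh "(.555,-.14,.18,90,.075),(.56,-.08,.18,90,.075),(.56,-.02,.18,90,.075),(.565,.04,.18,90,.075),(.57,.1,.18,90,.075)"
```

```text
at [ 0.554 -0.199  0.186] yaw 89.9 t 21.7 open 0.878 q [-0.52  0.14  1.84 -0.    1.16 -2.09] F [1.2 0.2 0.4]
[[-0.2,0.3,-0.1,-0.0,0.059,0.006,0.075],[-0.2,0.3,-0.1,-0.005,0.119,0.006,0.075],[-0.2,0.3,-0.1,-0.005,0.179,0.006,0.075],[-0.2,0.3,-0.1,-0.01,0.239,0.005,0.075],[-0.2,0.3,-0.1,-0.015,0.299,0.005,0.075]]
```

Request:
{"name": "move_arm", "arguments": {"plan": [[[0,0.3,0,0,0.06,0.005,0.075],[0,0.3,0,-0.005,0.12,0.005,0.075],[0,0.3,0,-0.005,0.18,0.005,0.075],[0,0.3,0,-0.01,0.24,0.005,0.075],[0,0.3,0,-0.015,0.3,0.005,0.075]]]}}

```text
time: 22.32
eef_pos: [0.5698, 0.1031, 0.1813]
tcp_rot: [0.001, 1.0, -0.001, 0.001]
contact_force: [1.3, -0.4, 0.7]
opening: 0.882
```

```bash
./p.sh "(.577,.16,.18,90,.075),(.584,.22,.18,90,.075),(.59,.27,.18,90,.075),(.594,.31,.17,90,.075),(.594,.317,.15,90,.075)";python3 - <<'E'
from h import *
b=read_camera("scene");a=read_camera("top")
for s,xy,z in [("small",(.595,.317),0),("medium",(.501,.454),0),("large",(.4465,.34),0),("medium",(.572,-.079),.004),("large",(.560,-.1875),.004),("small",(.568,-.287),.004)]:
    for n,im in(("top",a),("scene",b)):
        try:
            o=foot(n,im,proj(n,[*xy,H[s]+z])[0]); print(s,xy,n,round(float(o[0])),at(n,o[1],H[s]+z)[:2])
        except Exception as e: print(e)
cv2.imwrite("pics/s14.png",b[:,:,::-1])
E
```

```text
at [0.57  0.103 0.181] yaw 89.9 t 22.32 open 0.882 q [ 0.01  0.12  1.86 -0.    1.16 -1.56] F [ 1.3 -0.4  0.7]
[[-0.2,0.1,-0.1,-0.007,0.057,0.001,0.075],[-0.2,0.1,-0.1,-0.014,0.117,0.001,0.075],[-0.2,0.1,-0.1,-0.02,0.167,0.001,0.075],[-0.2,0.1,-0.1,-0.024,0.207,0.011,0.075],[-0.2,0.1,-0.1,-0.024,0.214,0.031,0.075]]
small (0.595, 0.317) top 199 [0.59574593 0.31661247]
small (0.595, 0.317) scene 194 [0.5952777  0.31614618]
medium (0.501, 0.454) top 142 [0.50036692 0.45455682]
medium (0.501, 0.454) scene 149 [0.50224057 0.45367268]
large (0.4465, 0.34) top 200 [0.44650108 0.34029525]
large (0.4465, 0.34) scene 193 [0.44641104 0.33990058]
medium (0.572, -0.079) top 200 [ 0.57537642 -0.07485275]
medium (0.572, -0.079) scene 193 [ 0.57479033 -0.07592672]
large (0.56, -0.1875) top 199 [ 0.56163066 -0.18591055]
large (0.56, -0.1875) scene 193 [ 0.56226962 -0.18558723]
small (0.568, -0.287) top 194 [ 0.56384331 -0.28026918]
small (0.568, -0.287) scene 191 [ 0.56447139 -0.28091062]
```

View pics/s14.png

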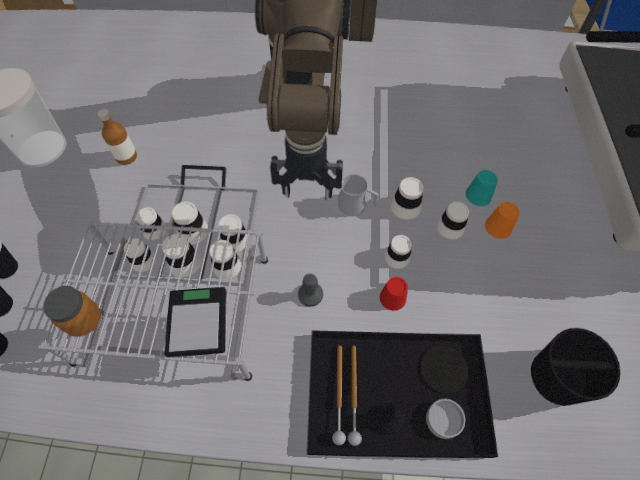

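Request:
{"name": "move_arm", "arguments": {"plan": [[[0,0,0,-0.007,0.057,0,0.075],[0,0,0,-0.014,0.117,0,0.075],[0,0,0,-0.02,0.167,0,0.075],[0,0,0,-0.024,0.204,0.01,0.075],[0,0,0,-0.024,0.212,0.03,0.075]]]}}

```text
time: 23.05
eef_pos: [0.5933, 0.3203, 0.1521]
tcp_rot: [-0.004, 1.0, 0.0, 0.002]
contact_force: [-0.4, -0.6, -0.3]
opening: 0.876
```

```bash
./p.sh "(.595,.317,.12,90,.075),(.596,.317,.08,90,.075),(.596,.317,.05,90,.075),(.597,.317,.032,90,.075),(.597,.317,.032,90,.075)"
```

```text
at [0.593 0.32  0.152] yaw 90.4 t 23.05 open 0.876 q [ 0.35  0.35  1.64 -0.    1.14 -1.23] F [-0.4 -0.6 -0.3]
[[0.0,0.2,0.4,-0.002,-0.003,0.032,0.075],[0.0,0.2,0.4,-0.002,-0.003,0.072,0.075],[0.0,0.2,0.4,-0.002,-0.003,0.102,0.075],[0.0,0.2,0.4,-0.003,-0.003,0.12,0.075],[0.0,0.2,0.4,-0.003,-0.003,0.12,0.075]]
```

Request:
{"name": "move_arm", "arguments": {"plan": [[[0,0,0.4,-0.003,-0.003,0.03,0.075],[0,0,0.4,-0.003,-0.003,0.07,0.075],[0,0,0.4,-0.004,-0.003,0.1,0.075],[0,0,0.4,-0.004,-0.003,0.12,0.075],[0,0,0.4,-0.004,-0.003,0.122,0.02]]]}}

```text
time: 23.68
eef_pos: [0.5967, 0.316, 0.028]
tcp_rot: [0.0, 1.0, -0.001, 0.0]
contact_force: [-0.2, 0.7, 0.2]
opening: 0.686
```

Request:
{"name": "move_arm", "arguments": {"plan": [[[0,0,0,0,0,0,0.02],[0,0,0,0,0,0,0.02],[0,0,0,0,0,0,0.02],[0,0,0,0,0,0,0.02],[0,0,0,0,0,-0.03,0.02]]]}}

```text
time: 24.3
eef_pos: [0.5944, 0.3152, 0.0554]
tcp_rot: [0.0, 1.0, -0.002, -0.003]
contact_force: [0.2, 0.8, -1.0]
opening: 0.601
```

```bash
./p.sh "(.59,.31,.1,90,.02),(.585,.27,.15,90,.02),(.57,.22,.18,90,.02),(.55,.17,.18,90,.02),(.535,.12,.18,90,.02)";python3 - <<'E'
from h import *
a=read_camera("scene");cv2.imwrite("pics/s15.png",cv2.resize(a[120:320,250:470,::-1],(660,600)))
E
```

```text
at [0.594 0.315 0.055] yaw 90.0 t 24.3 open 0.601 q [ 0.34  0.47  1.68 -0.    1.   -1.23] F [ 0.2  0.8 -1. ]
[[-0.2,-0.3,-0.0,0.005,-0.005,-0.045,0.02],[-0.2,-0.3,-0.0,0.01,-0.046,-0.094,0.02],[-0.2,-0.3,-0.0,0.025,-0.096,-0.124,0.02],[-0.2,-0.3,-0.0,0.045,-0.146,-0.124,0.02],[-0.2,-0.3,-0.0,0.06,-0.196,-0.124,0.02]]
```

View pics/s15.png

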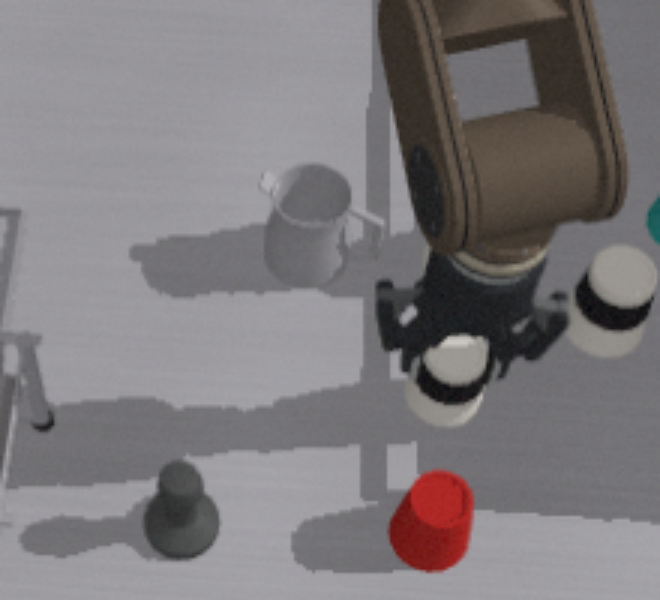

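Request:
{"name": "move_arm", "arguments": {"plan": [[[0,0,0,0.005,-0.005,-0.045,0.02],[0,0,0,0.01,-0.046,-0.094,0.02],[0,0,0,0.025,-0.096,-0.124,0.02],[0,0,0,0.045,-0.146,-0.124,0.02],[0,0,0,0.06,-0.196,-0.124,0.02]]]}}

```text
time: 24.98
eef_pos: [0.5372, 0.1195, 0.1865]
tcp_rot: [-0.0, 1.0, 0.0, 0.003]
contact_force: [0.4, 0.4, -0.2]
opening: 0.604
```

```bash
./p.sh "(.525,.06,.18,90,.02),(.515,.0,.18,90,.02),(.505,-.06,.18,90,.02),(.5,-.12,.18,90,.02),(.495,-.18,.18,90,.02)"
```

```text
at [0.537 0.12  0.186] yaw 90.0 t 24.98 open 0.604 q [ 0.03  0.05  1.93 -0.    1.15 -1.54] F [ 0.4  0.4 -0.2]
[[0.0,0.4,0.0,0.012,-0.06,0.006,0.02],[0.0,0.4,0.0,0.022,-0.12,0.006,0.02],[0.0,0.4,0.0,0.032,-0.18,0.006,0.02],[0.0,0.4,0.0,0.037,-0.24,0.006,0.02],[0.0,0.4,0.0,0.042,-0.299,0.006,0.02]]
```

Request:
{"name": "move_arm", "arguments": {"plan": [[[0,0.4,0,0.012,-0.06,0.005,0.02],[0,0.4,0,0.022,-0.12,0.005,0.02],[0,0.4,0,0.032,-0.18,0.005,0.02],[0,0.4,0,0.037,-0.24,0.005,0.02],[0,0.4,0,0.042,-0.3,0.005,0.02]]]}}

```text
time: 25.6
eef_pos: [0.495, -0.1824, 0.1814]
tcp_rot: [-0.0, 1.0, -0.0, 0.0]
contact_force: [0.7, 0.7, 0.1]
opening: 0.6
```

```bash
./p.sh "(.488,-.24,.17,90,.02),(.484,-.28,.15,90,.02),(.484,-.288,.12,90,.02),(.484,-.288,.08,90,.02),(.484,-.288,.055,90,.02)"
```

```text
at [ 0.495 -0.182  0.181] yaw 90.0 t 25.6 open 0.6 q [-0.55  0.01  1.98 -0.    1.15 -2.12] F [0.7 0.7 0.1]
[[-0.0,0.0,0.0,0.007,-0.058,0.011,0.02],[-0.0,0.0,0.0,0.011,-0.098,0.031,0.02],[-0.0,0.0,0.0,0.011,-0.106,0.061,0.02],[-0.0,0.0,0.0,0.011,-0.106,0.101,0.02],[-0.0,0.0,0.0,0.011,-0.106,0.126,0.02]]
```

Request:
{"name": "move_arm", "arguments": {"plan": [[[0,0,0,0.007,-0.055,0.01,0.02],[0,0,0,0.011,-0.095,0.025,0.02],[0,0,0,0.011,-0.105,0.055,0.02],[0,0,0,0.011,-0.105,0.095,0.02],[0,0,0,0.011,-0.105,0.123,0.02]]]}}

```text
time: 26.22
eef_pos: [0.4834, -0.2872, 0.0564]
tcp_rot: [0.0, 1.0, 0.0, -0.0]
contact_force: [-0.2, -0.2, -0.4]
opening: 0.605
```

```bash
./p.sh "(.484,-.288,.04,90,.02),(.484,-.288,.033,90,.02),(.484,-.288,.0315,90,.02)";python3 - <<'E'
from h import *
a=read_camera("scene");cv2.imwrite("pics/s16.png",cv2.resize(a[120:300,90:290,::-1],(667,600)))
E
```

```text
at [ 0.483 -0.287  0.056] yaw 90.0 t 26.23 open 0.605 q [-0.72  0.25  1.97  0.    0.92 -2.29] F [-0.2 -0.2 -0.4]
[[0.0,-0.0,-0.0,-0.001,-0.001,0.016,0.02],[0.0,-0.0,-0.0,-0.001,-0.001,0.023,0.02],[0.0,-0.0,-0.0,-0.001,-0.001,0.025,0.02],[0.0,-0.0,-0.0,-0.001,-0.001,0.025,0.02],[0.0,-0.0,-0.0,-0.001,-0.001,0.025,0.02]]
```

View pics/s16.png

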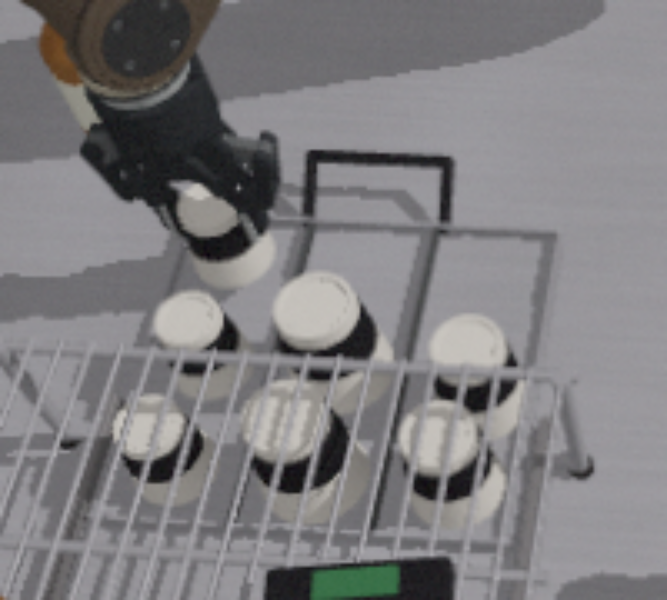

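Request:
{"name": "move_arm", "arguments": {"plan": [[[0,0,0,0,0,0.015,0.02],[0,0,0,0,0,0.022,0.02],[0,0,0,0,0,0.025,0.02],[0,0,0,0,0,0.025,0.02],[0,0,0,0,0,0.025,0.055]]]}}

```text
time: 26.9
eef_pos: [0.4826, -0.286, 0.0302]
tcp_rot: [-0.0, 1.0, 0.001, -0.001]
contact_force: [-0.9, -0.2, 0.6]
opening: 0.645
```

Request:
{"name": "move_arm", "arguments": {"plan": [[[0,0,0,0,0,0,0.065],[0,0,0,0,0,0,0.07],[0,0,0,0,0,-0.03,0.075],[0,0,0,0,0,-0.08,0.075],[0,0,0,0,0.02,-0.13,0.08]]]}}

```text
time: 27.52
eef_pos: [0.4827, -0.2669, 0.1612]
tcp_rot: [0.001, 1.0, 0.001, -0.001]
contact_force: [1.2, -0.2, -0.6]
opening: 0.934
```

```bash
./p.sh "(.485,-.22,.18,90,.085),(.485,-.16,.18,90,.085),(.485,-.1,.18,90,.085),(.485,-.04,.18,90,.085),(.485,.02,.18,90,.085)"
```

```text
at [ 0.483 -0.267  0.161] yaw 89.9 t 27.52 open 0.934 q [-0.69  0.09  1.94  0.    1.12 -2.26] F [ 1.2 -0.2 -0.6]
[[0.1,-0.1,-0.1,-0.002,0.047,-0.019,0.085],[0.1,-0.1,-0.1,-0.002,0.107,-0.019,0.085],[0.1,-0.1,-0.1,-0.002,0.167,-0.018,0.085],[0.1,-0.1,-0.1,-0.002,0.227,-0.018,0.085],[0.1,-0.1,-0.1,-0.002,0.287,-0.018,0.085]]
```

Request:
{"name": "move_arm", "arguments": {"plan": [[[0,0,0,0,0.047,-0.019,0.085],[0,0,0,0,0.107,-0.019,0.085],[0,0,0,0,0.167,-0.019,0.085],[0,0,0,0,0.227,-0.019,0.085],[0,0,0,0,0.287,-0.019,0.085]]]}}

```text
time: 28.15
eef_pos: [0.4829, 0.0218, 0.1809]
tcp_rot: [0.001, 1.0, 0.001, -0.001]
contact_force: [1.5, -0.4, 0.6]
opening: 0.992
```

```bash
./p.sh "(.48,.08,.18,90,.085),(.47,.14,.18,90,.085),(.46,.2,.18,90,.085),(.455,.26,.18,90,.085),(.448,.315,.18,90,.085)"
```

```text
at [0.483 0.022 0.181] yaw 89.9 t 28.15 open 0.992 q [-0.17 -0.09  2.08  0.    1.16 -1.74] F [ 1.5 -0.4  0.6]
[[0.1,-0.1,-0.1,0.003,0.058,0.001,0.085],[0.1,-0.1,-0.1,0.013,0.118,0.001,0.085],[0.1,-0.1,-0.1,0.023,0.178,0.001,0.085],[0.1,-0.1,-0.1,0.028,0.238,0.001,0.085],[0.1,-0.1,-0.1,0.035,0.293,0.002,0.085]]
```

Request:
{"name": "move_arm", "arguments": {"plan": [[[0,0,0,0.003,0.058,0,0.085],[0,0,0,0.013,0.118,0,0.085],[0,0,0,0.023,0.178,0,0.085],[0,0,0,0.028,0.238,0,0.085],[0,0,0,0.035,0.293,0,0.085]]]}}

```text
time: 28.78
eef_pos: [0.448, 0.317, 0.1815]
tcp_rot: [0.001, 1.0, 0.001, -0.001]
contact_force: [-0.1, -0.6, -0.2]
opening: 0.994
```

```bash
python3 - <<'E'
from h import *
b=read_camera("scene");a=read_camera("top")
for s,xy,z in [("medium",(.501,.454),0),("large",(.4465,.34),0),("medium",(.575,-.075),.004),("large",(.562,-.186),.004),("small",(.564,-.281),.004),("small",(.483,-.286),.004)]:
    for n,im in(("top",a),("scene",b)):
        try:
            o=foot(n,im,proj(n,[*xy,H[s]+z])[0]); print(s,xy,n,round(float(o[0])),at(n,o[1],H[s]+z)[:2])
        except Exception as e: print(e)
cv2.imwrite("pics/s17.png",b[:,:,::-1])
cv2.imwrite("pics/t17.png",cv2.resize(a[160:350,340:560,::-1],(695,600)))
E
./p.sh "(.446,.338,.15,90,.085),(.446,.34,.11,90,.085),(.446,.34,.07,90,.085),(.446,.34,.045,90,.085)"
```

```text
medium (0.501, 0.454) top 53 [0.50590198 0.45872689]
medium (0.501, 0.454) scene 147 [0.5022598  0.45343247]
large (0.4465, 0.34) top 45 [0.43421267 0.3213602 ]
large (0.4465, 0.34) scene 192 [0.44641104 0.33990058]
medium (0.575, -0.075) top 195 [ 0.58151685 -0.07638693]
medium (0.575, -0.075) scene 192 [ 0.57786793 -0.07653359]
large (0.562, -0.186) top 138 [ 0.57544669 -0.18366861]
large (0.562, -0.186) scene 147 [ 0.565686   -0.18619211]
small (0.564, -0.281) top 194 [ 0.56709739 -0.28480032]
small (0.564, -0.281) scene 191 [ 0.56668951 -0.28373953]
small (0.483, -0.286) top 138 [ 0.4804845  -0.28410041]
small (0.483, -0.286) scene 147 [ 0.48124506 -0.28309194]
at [0.447 0.319 0.181] yaw 90.2 t 28.88 open 0.994 q [ 0.43  0.06  1.93  0.    1.15 -1.14] F [-0.7 -0.1  1.1]
[[0.2,-0.1,0.2,0.001,0.019,0.032,0.085],[0.2,-0.1,0.2,0.001,0.021,0.072,0.085],[0.2,-0.1,0.2,0.001,0.02,0.112,0.085],[0.2,-0.1,0.2,0.001,0.02,0.137,0.085],[0.2,-0.1,0.2,0.001,0.02,0.137,0.085]]
```

View pics/t17.png

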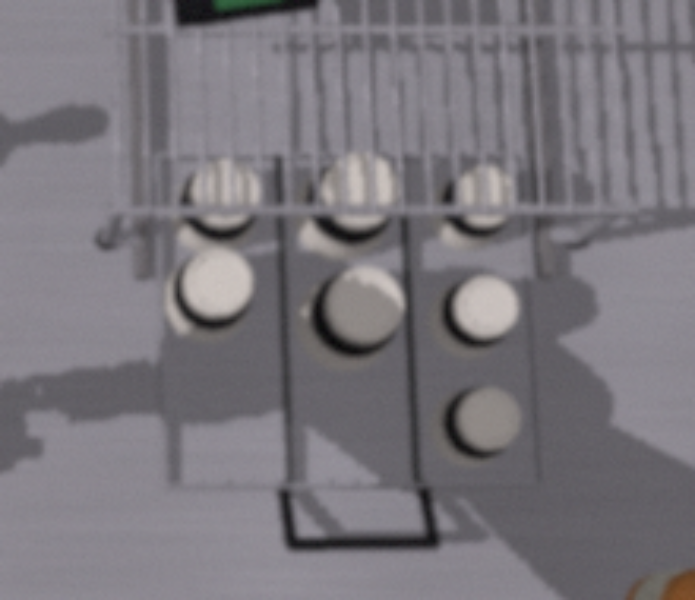

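View pics/s17.png

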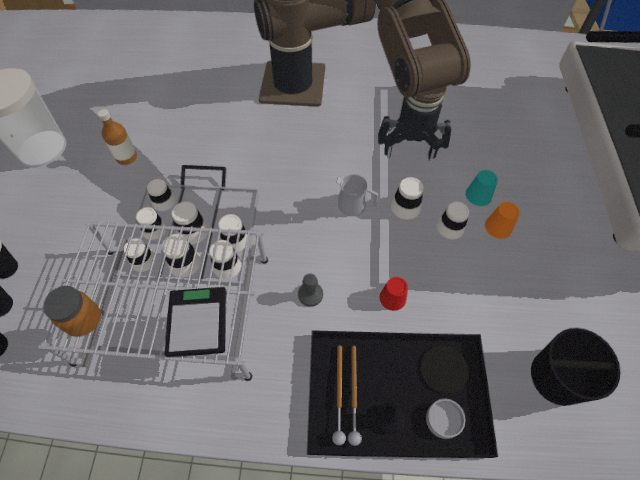

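Request:
{"name": "move_arm", "arguments": {"plan": [[[0,0,0,0.001,0.019,0.03,0.085],[0,0,0,0.001,0.02,0.07,0.085],[0,0,0,0.001,0.02,0.11,0.085],[0,0,0,0.001,0.02,0.138,0.085],[0,0,0,0.001,0.02,0.139,0.03]]]}}

```text
time: 29.5
eef_pos: [0.444, 0.3381, 0.0396]
tcp_rot: [-0.002, 1.0, 0.0, -0.004]
contact_force: [0.6, 0.8, -0.5]
opening: 0.813
```

Request:
{"name": "move_arm", "arguments": {"plan": [[[0,0,0,0,0,0,0.03],[0,0,0,0,0,0,0.03],[0,0,0,0,0,0,0.03],[0,0,0,0,0,0,0.03],[0,0,0,0,0,-0.03,0.03]]]}}

```text
time: 30.12
eef_pos: [0.4418, 0.3369, 0.0674]
tcp_rot: [-0.001, 1.0, -0.001, -0.007]
contact_force: [-0.2, 1.0, -0.9]
opening: 0.736
```

```bash
./p.sh "(.448,.34,.1,90,.03),(.45,.32,.15,90,.03),(.455,.27,.2,90,.03),(.46,.21,.21,90,.03),(.465,.15,.21,90,.03)";python3 - <<'E'
from h import *
a=read_camera("scene");cv2.imwrite("pics/s18.png",cv2.resize(a[100:300,300:520,::-1],(660,600)))
E
```

```text
at [0.442 0.337 0.067] yaw 90.2 t 30.12 open 0.736 q [ 0.47  0.23  1.98  0.01  0.95 -1.11] F [-0.2  1.  -0.9]
[[-0.1,-0.8,0.2,-0.006,0.003,-0.033,0.03],[-0.1,-0.8,0.2,-0.007,-0.017,-0.083,0.03],[-0.1,-0.8,0.2,-0.011,-0.067,-0.133,0.03],[-0.1,-0.8,0.2,-0.016,-0.127,-0.143,0.03],[-0.1,-0.8,0.2,-0.021,-0.187,-0.143,0.03]]
```

View pics/s18.png

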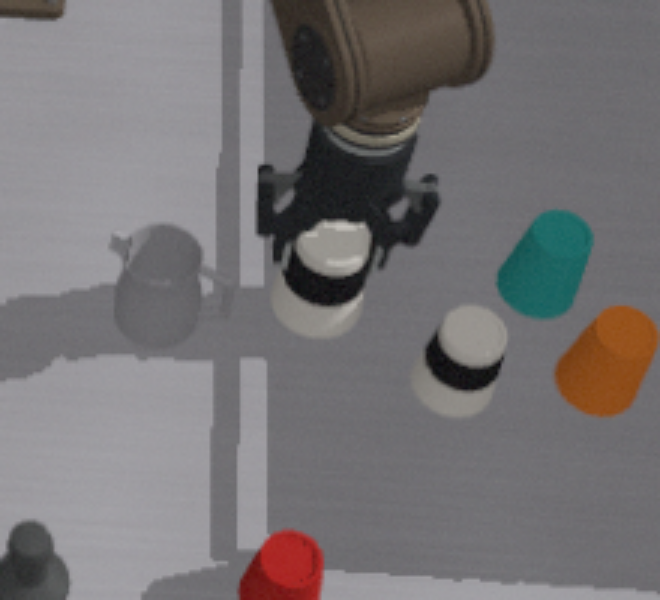

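Request:
{"name": "move_arm", "arguments": {"plan": [[[0,-0.8,0,-0.006,0.003,-0.04,0.03],[0,-0.8,0,-0.007,-0.005,-0.095,0.03],[0,-0.8,0,-0.011,-0.05,-0.138,0.03],[0,-0.8,0,-0.016,-0.11,-0.143,0.03],[0,-0.8,0,-0.021,-0.17,-0.143,0.03]]]}}

```text
time: 30.8
eef_pos: [0.4677, 0.1673, 0.2162]
tcp_rot: [-0.002, 1.0, 0.001, 0.006]
contact_force: [2.1, 0.1, -1.0]
opening: 0.745
```

```bash
./p.sh "(.47,.11,.21,90,.03),(.475,.05,.21,90,.03),(.477,-.01,.21,90,.03),(.48,-.07,.21,90,.03),(.48,-.13,.2,90,.03)"
```

```text
at [0.468 0.167 0.216] yaw 90.3 t 30.8 open 0.745 q [ 0.14 -0.11  2.03  0.    1.21 -1.44] F [ 2.1  0.1 -1. ]
[[0.2,0.6,0.3,-0.002,-0.057,0.006,0.03],[0.2,0.6,0.3,-0.007,-0.117,0.006,0.03],[0.2,0.6,0.3,-0.008,-0.177,0.006,0.03],[0.2,0.6,0.3,-0.011,-0.237,0.006,0.03],[0.2,0.6,0.3,-0.011,-0.297,0.016,0.03]]
```

Run:
```python
from h import *
b=read_camera("scene");a=read_camera("top")
for s,xy,z in [("medium",(.577,-.075),.004),("large",(.564,-.186),.004),("small",(.566,-.283),.004),("small",(.482,-.285),.004)]:
    for n,im in(("top",a),("scene",b)):
        try:
            o=foot(n,im,proj(n,[*xy,H[s]+z])[0]); print(s,xy,n,round(float(o[0])),at(n,o[1],H[s]+z)[:2])
        except Exception as e: print(e)
# draw models for check
def draw(n,im,x0,y0,w,h,f,fn):
    o=cv2.resize(im[y0:y0+h,x0:x0+w,::-1],None,fx=f,fy=f,interpolation=2)
    pl=lambda P,c:cv2.polylines(o,[np.int32((proj(n,P)-[x0,y0]+.5)*f)],True,c,1)
    for cx in (.568,.573):
        yw=.016;Rz=np.array([[np.cos(yw),-np.sin(yw)],[np.sin(yw),np.cos(yw)]])
        Q=np.array([[-.135,-.15],[.135,-.15],[.135,.15],[-.135,.15]])@Rz.T+[cx,-.1875]
        pl(np.c_[Q,[.014]*4],(0,255,0) if cx<.57 else (0,0,255))
    for s,x,y in[("large",.564,-.186)]:
        c=np.c_[np.cos(T),np.sin(T)]
        pl(np.c_[c*RM[s]+[x,y],0*T+.004],(255,0,0));pl(np.c_[c*RF[s]+[x,y],0*T+.09],(255,0,0))
    cv2.imwrite(fn,o)
draw("scene",b,100,140,180,130,4.4,"pics/s19.png");draw("top",a,370,190,170,140,4.2,"pics/t19.png")
```

```text
medium (0.577, -0.075) top 197 [ 0.58127171 -0.07638328]
medium (0.577, -0.075) scene 193 [ 0.57786793 -0.07653359]
large (0.564, -0.186) top 167 [ 0.57716422 -0.18491733]
large (0.564, -0.186) scene 152 [ 0.54536349 -0.18727144]
small (0.566, -0.283) top 139 [ 0.5895687  -0.28276842]
small (0.566, -0.283) scene 146 [ 0.57379419 -0.28711672]
small (0.482, -0.285) top 144 [ 0.47949806 -0.28188458]
small (0.482, -0.285) scene 146 [ 0.45378779 -0.30151413]
```

View pics/s19.png

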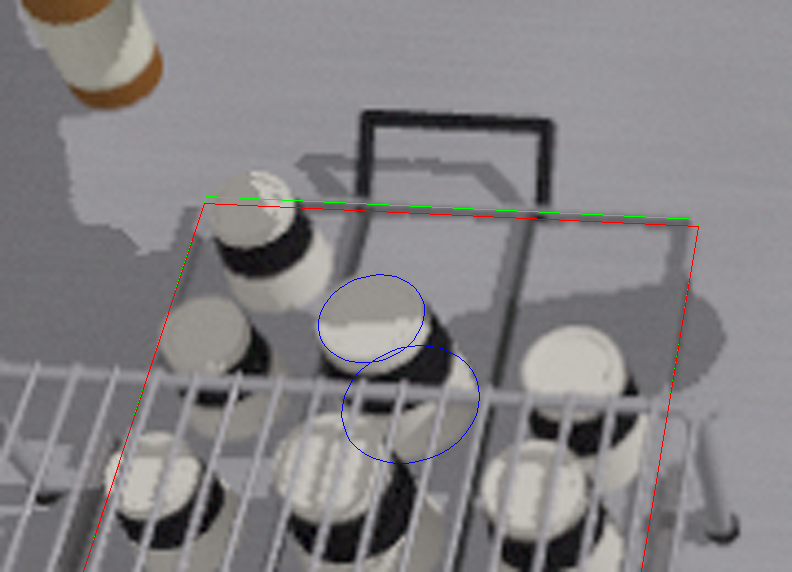

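View pics/t19.png

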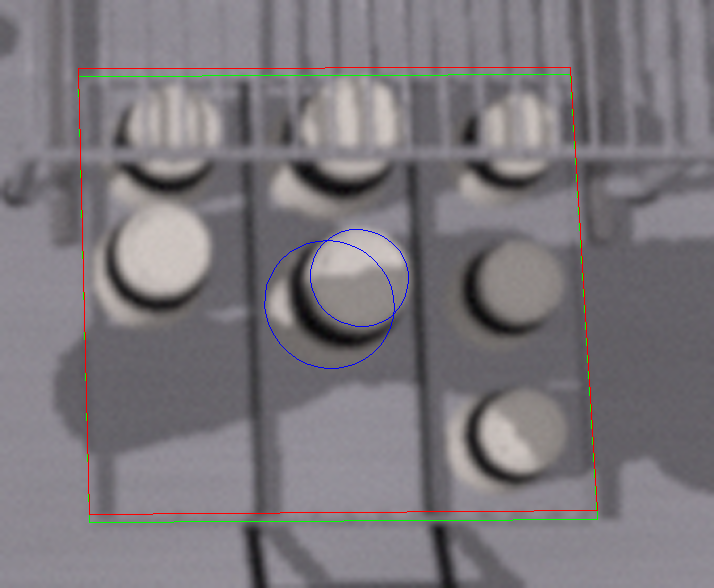

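Request:
{"name": "move_arm", "arguments": {"plan": [[[0,0.6,0,-0.002,-0.057,0.005,0.03],[0,0.6,0,-0.006,-0.117,0.005,0.03],[0,0.6,0,-0.008,-0.177,0.005,0.03],[0,0.6,0,-0.01,-0.237,0.005,0.03],[0,0.6,0,-0.01,-0.297,0.015,0.03]]]}}

```text
time: 31.52
eef_pos: [0.4775, -0.1343, 0.2001]
tcp_rot: [0.001, 1.0, 0.0, 0.0]
contact_force: [0.0, -0.0, -1.1]
opening: 0.741
```

```bash
./p.sh "(.478,-.16,.19,90,.03),(.478,-.185,.17,90,.03),(.478,-.189,.13,90,.03),(.478,-.189,.1,90,.03),(.478,-.189,.08,90,.03)"
```

```text
at [ 0.478 -0.134  0.2  ] yaw 89.9 t 31.52 open 0.741 q [-0.48 -0.09  2.04  0.    1.19 -2.05] F [ 0.  -0.  -1.1]
[[0.0,0.0,-0.1,-0.001,-0.026,0.01,0.03],[0.0,0.0,-0.1,-0.001,-0.051,0.03,0.03],[0.0,0.0,-0.1,-0.001,-0.055,0.07,0.03],[0.0,0.0,-0.1,-0.001,-0.055,0.1,0.03],[0.0,0.0,-0.1,-0.001,-0.055,0.12,0.03]]
```

Request:
{"name": "move_arm", "arguments": {"plan": [[[0,0,0,0,-0.026,0.01,0.03],[0,0,0,0,-0.05,0.03,0.03],[0,0,0,0,-0.054,0.07,0.03],[0,0,0,0,-0.054,0.1,0.03],[0,0,0,0,-0.054,0.12,0.03]]]}}

```text
time: 32.15
eef_pos: [0.4764, -0.187, 0.0774]
tcp_rot: [0.001, 1.0, 0.001, -0.001]
contact_force: [0.1, 0.5, -0.7]
opening: 0.74
```

```bash
./p.sh "(.478,-.189,.06,90,.03),(.478,-.189,.05,90,.03),(.478,-.189,.0445,90,.03)";python3 - <<'E'
from h import *
n="scene";im=read_camera(n);x0,y0,w,h,f=100,110,180,150,4
o=cv2.resize(im[y0:y0+h,x0:x0+w,::-1],None,fx=f,fy=f,interpolation=2)
pl=lambda P,c:cv2.polylines(o,[np.int32((proj(n,P)-[x0,y0]+.5)*f)],True,c,1)
c=np.c_[np.cos(T),np.sin(T)];p=get_state()["eef_pos"]
for s,x,y,z in[("large",p[0]+.003,p[1],p[2]-.0385),("large",.563,-.186,.004)]:
    pl(np.c_[c*RM[s]+[x,y],0*T+z],(255,0,0));pl(np.c_[c*RF[s]+[x,y],0*T+z+.086],(255,0,0))
cv2.imwrite("pics/s20.png",o)
E
```

```text
at [ 0.476 -0.187  0.077] yaw 89.9 t 32.15 open 0.74 q [-0.57  0.12  2.08  0.    0.95 -2.14] F [ 0.1  0.5 -0.7]
[[0.2,-0.1,-0.1,-0.002,-0.002,0.017,0.03],[0.2,-0.1,-0.1,-0.002,-0.002,0.027,0.03],[0.2,-0.1,-0.1,-0.002,-0.002,0.033,0.03],[0.2,-0.1,-0.1,-0.002,-0.002,0.033,0.03],[0.2,-0.1,-0.1,-0.002,-0.002,0.033,0.03]]
```

View pics/s20.png

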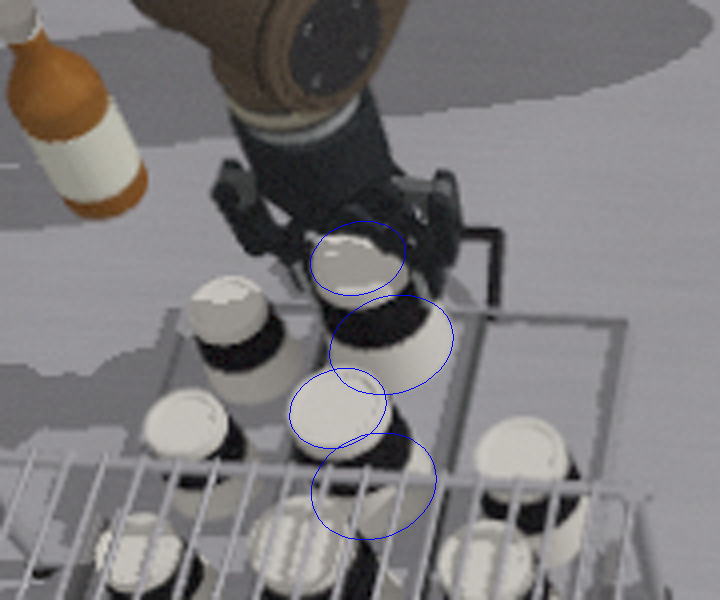

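Request:
{"name": "move_arm", "arguments": {"plan": [[[0,0,0,-0.002,-0.002,0.012,0.03],[0,0,0,-0.002,-0.002,0.022,0.03],[0,0,0,-0.002,-0.002,0.03,0.03],[0,0,0,-0.002,-0.002,0.0325,0.03],[0,0,0,-0.002,-0.002,0.0325,0.03]]]}}

```text
time: 32.83
eef_pos: [0.4772, -0.1879, 0.045]
tcp_rot: [0.001, 1.0, 0.003, -0.004]
contact_force: [-6.3, 4.1, 12.1]
opening: 0.739
```

```bash
./p.sh "";python3 - <<'E'
from h import *
n="scene";im=read_camera(n);x0,y0,w,h,f=100,110,180,150,4
o=cv2.resize(im[y0:y0+h,x0:x0+w,::-1],None,fx=f,fy=f,interpolation=2)
cv2.imwrite("pics/s21.png",o)
E
```

```text
at [ 0.477 -0.188  0.045] yaw 89.9 t 32.83 open 0.739 q [-0.57  0.18  2.09  0.    0.89 -2.14] F [-6.3  4.1 12.1]
[]
```

View pics/s21.png

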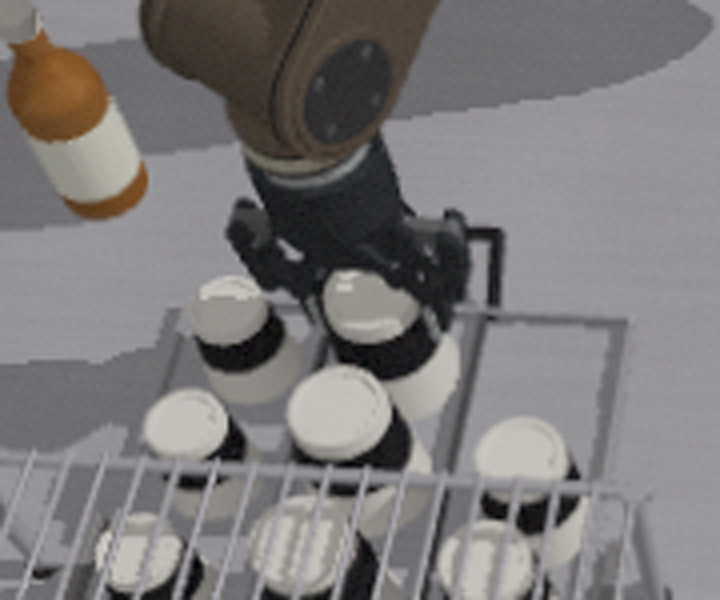

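Run:
```python
from h import *
print(at("scene",(100+372/4-.5,110+303/4-.5),.09), at("scene",(100+339/4-.5,110+407/4-.5),.09))
n="scene";im=read_camera(n);x0,y0,w,h,f=150,150,80,80,7
for fn,xx in(("pics/a.png",[(.480,-.188),(.562,-.187)]),("pics/b.png",[])):
    o=cv2.resize(im[y0:y0+h,x0:x0+w,::-1],None,fx=f,fy=f,interpolation=2)
    c=np.c_[np.cos(T),np.sin(T)]
    for x,y in xx:
        for r,z in((RM["large"],.004),(RF["large"],.09)): cv2.polylines(o,[np.int32((proj(n,np.c_[c*r+[x,y],0*T+z])-[x0,y0]+.5)*f)],True,(255,0,0),1)
    cv2.imwrite(fn,o)
```

```text
[ 0.48626504 -0.18371862  0.09      ] [ 0.56241659 -0.18567113  0.09      ]
```

View pics/a.png

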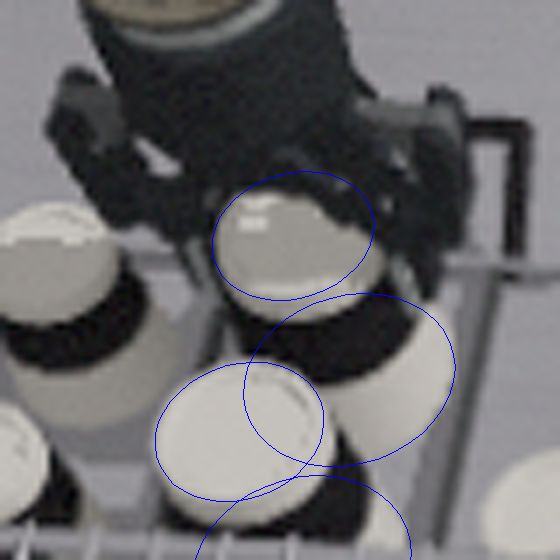

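Request:
{"name": "move_arm", "arguments": {"plan": [[[0,0,0,0,0,0,0.064],[0,0,0,0,0,0,0.068],[0,0,0,0,0,0,0.074],[0,0,0,0,0,-0.02,0.078],[0,0,0,0,0,-0.06,0.078]]]}}

```text
time: 33.55
eef_pos: [0.4761, -0.1874, 0.1035]
tcp_rot: [0.001, 1.0, 0.004, -0.006]
contact_force: [0.8, 0.2, 0.2]
opening: 0.914
```

```bash
./p.sh "(.478,-.189,.15,90,.08),(.478,-.17,.19,90,.08),(.478,-.12,.19,90,.08),(.478,-.06,.19,90,.08),(.478,.0,.19,90,.08)"
```

```text
at [ 0.476 -0.187  0.104] yaw 89.9 t 33.55 open 0.914 q [-0.57  0.08  2.07  0.    1.01 -2.14] F [0.8 0.2 0.2]
[[0.5,-0.6,-0.1,-0.001,-0.001,-0.047,0.08],[0.5,-0.6,-0.1,-0.001,0.018,-0.086,0.08],[0.5,-0.6,-0.1,-0.001,0.068,-0.086,0.08],[0.5,-0.6,-0.1,-0.001,0.128,-0.085,0.08],[0.5,-0.6,-0.1,-0.001,0.188,-0.085,0.08]]
```

Request:
{"name": "move_arm", "arguments": {"plan": [[[0.5,-0.6,0,0,0,-0.047,0.08],[0.5,-0.6,0,0,0.018,-0.086,0.08],[0.5,-0.6,0,0,0.068,-0.086,0.08],[0.5,-0.6,0,0,0.128,-0.086,0.08],[0.5,-0.6,0,0,0.188,-0.086,0.08]]]}}

```text
time: 34.17
eef_pos: [0.4773, 0.0013, 0.1912]
tcp_rot: [0.001, 1.0, -0.0, 0.0]
contact_force: [0.4, 0.3, -0.4]
opening: 0.938
```

```bash
./p.sh "(.48,.06,.19,90,.08),(.48,.12,.19,90,.08),(.485,.18,.19,90,.08),(.485,.24,.19,90,.08),(.49,.3,.19,90,.08)"
python3 - <<'E'
from h import *
b=read_camera("scene");a=read_camera("top")
cv2.imwrite("pics/s22.png",b[:,:,::-1]);cv2.imwrite("pics/t22.png",cv2.resize(a[160:350,340:560,::-1],(695,600)))
E
```

```text
at [0.477 0.001 0.191] yaw 89.8 t 34.17 open 0.938 q [-0.21 -0.12  2.09 -0.    1.18 -1.78] F [ 0.4  0.3 -0.4]
[[-0.0,0.0,-0.2,-0.003,0.059,0.001,0.08],[-0.0,0.0,-0.2,-0.002,0.119,0.001,0.08],[-0.0,0.0,-0.2,-0.007,0.179,0.001,0.08],[-0.0,0.0,-0.2,-0.007,0.239,0.001,0.08],[-0.0,0.0,-0.2,-0.012,0.299,0.001,0.08]]
```

View pics/t22.png

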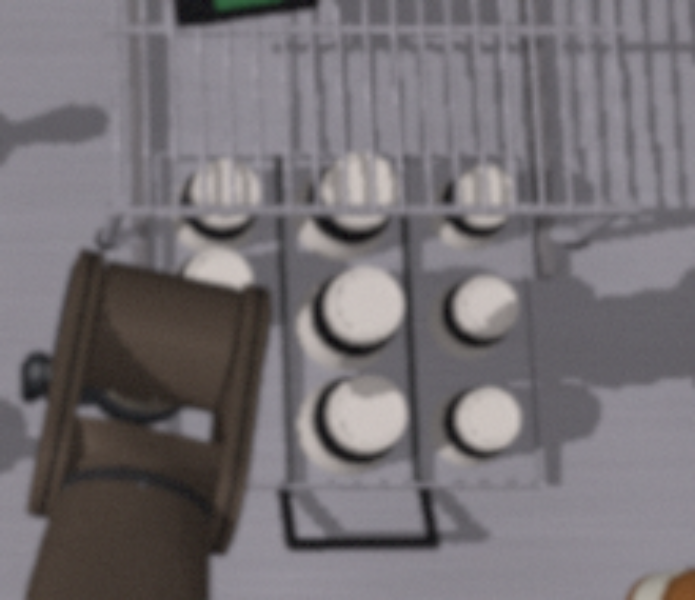

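View pics/s22.png

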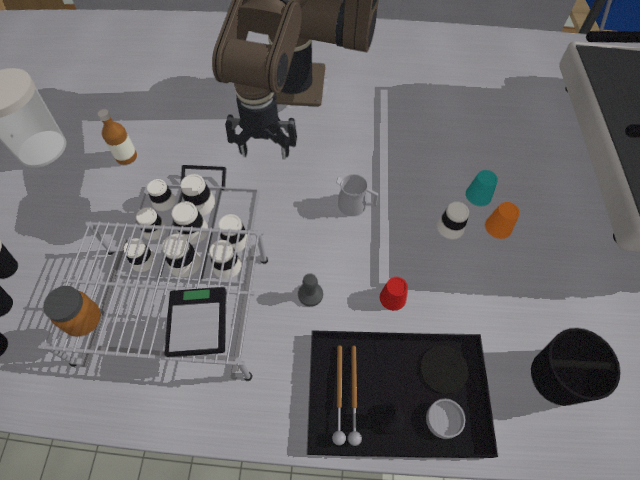

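Request:
{"name": "move_arm", "arguments": {"plan": [[[0,0,0,-0.003,0.059,0,0.08],[0,0,0,-0.003,0.119,0,0.08],[0,0,0,-0.007,0.179,0,0.08],[0,0,0,-0.007,0.239,0,0.08],[0,0,0,-0.012,0.299,0,0.08]]]}}

```text
time: 34.9
eef_pos: [0.4875, 0.3051, 0.1911]
tcp_rot: [-0.002, 1.0, 0.001, -0.0]
contact_force: [1.4, -0.6, 0.4]
opening: 0.935
```

```bash
./p.sh "(.493,.35,.19,90,.08),(.498,.4,.18,90,.08),(.501,.44,.16,90,.08),(.501,.453,.13,90,.08),(.501,.454,.11,90,.08)"
python3 - <<'E'
from h import *
b=read_camera("scene");a=read_camera("top");s="medium";xy=(.501,.454)
for n,im in(("top",a),("scene",b)):
    o=foot(n,im,proj(n,[*xy,H[s]])[0]); print(round(float(o[0])),o[2][s])
E
```

```text
at [0.487 0.305 0.191] yaw 90.2 t 34.9 open 0.935 q [ 0.38  0.1   1.86  0.    1.17 -1.19] F [ 1.4 -0.6  0.4]
[[0.1,-0.0,0.2,-0.006,0.045,0.001,0.08],[0.1,-0.0,0.2,-0.011,0.095,0.011,0.08],[0.1,-0.0,0.2,-0.014,0.135,0.031,0.08],[0.1,-0.0,0.2,-0.014,0.148,0.061,0.08],[0.1,-0.0,0.2,-0.014,0.149,0.081,0.08]]
139 ([0.499, 0.457], 0.916)
148 ([0.502, 0.454], 1.087)
```

Request:
{"name": "move_arm", "arguments": {"plan": [[[0,0,0,-0.006,0.045,0,0.08],[0,0,0,-0.011,0.095,0.01,0.08],[0,0,0,-0.014,0.133,0.025,0.08],[0,0,0,-0.014,0.147,0.05,0.08],[0,0,0,-0.014,0.149,0.07,0.08]]]}}

```text
time: 35.62
eef_pos: [0.4998, 0.4567, 0.1195]
tcp_rot: [-0.005, 1.0, 0.001, -0.001]
contact_force: [-0.8, 0.3, -0.0]
opening: 0.932
```

```bash
./p.sh "(.502,.454,.09,90,.08),(.502,.454,.06,90,.08),(.503,.454,.042,90,.08),(.503,.454,.036,90,.08),(.503,.454,.036,90,.03)"
```

```text
at [0.5   0.457 0.12 ] yaw 90.6 t 35.62 open 0.932 q [ 0.59  0.39  1.65  0.    1.1  -0.99] F [-0.8  0.3 -0. ]
[[0.1,-0.1,0.6,-0.002,-0.003,0.03,0.08],[0.1,-0.1,0.6,-0.002,-0.003,0.06,0.08],[0.1,-0.1,0.6,-0.003,-0.003,0.078,0.08],[0.1,-0.1,0.6,-0.003,-0.003,0.084,0.08],[0.1,-0.1,0.6,-0.003,-0.003,0.084,0.03]]
```

Request:
{"name": "move_arm", "arguments": {"plan": [[[0,0,0.5,-0.003,-0.003,0.03,0.08],[0,0,0.5,-0.003,-0.003,0.06,0.08],[0,0,0.5,-0.003,-0.003,0.078,0.08],[0,0,0.5,-0.003,-0.003,0.085,0.08],[0,0,0.5,-0.003,-0.003,0.085,0.03]]]}}

```text
time: 36.25
eef_pos: [0.503, 0.4537, 0.0347]
tcp_rot: [-0.0, 1.0, 0.001, -0.001]
contact_force: [-0.3, -0.1, 0.7]
opening: 0.745
```

Request:
{"name": "move_arm", "arguments": {"plan": [[[0,0,0,0,0,0,0.03],[0,0,0,0,0,0,0.03],[0,0,0,0,0,0,0.03],[0,0,0,0,0,0,0.03],[0,0,0,0,0,-0.03,0.03]]]}}

```text
time: 36.88
eef_pos: [0.5008, 0.4522, 0.0615]
tcp_rot: [-0.0, 1.0, -0.001, -0.004]
contact_force: [-0.5, -0.5, -1.7]
opening: 0.676
```

```bash
./p.sh "(.501,.454,.1,90,.03),(.5,.44,.155,90,.03),(.495,.4,.19,90,.03),(.49,.35,.2,90,.03),(.485,.29,.2,90,.03)";python3 - <<'E'
from h import *
a=read_camera("scene");cv2.imwrite("pics/s23.png",cv2.resize(a[100:300,350:570,::-1],(660,600)))
E
```

```text
at [0.501 0.452 0.062] yaw 90.1 t 36.88 open 0.676 q [ 0.58  0.46  1.68  0.    1.01 -0.99] F [-0.5 -0.5 -1.7]
[[-0.1,-0.4,0.1,0.0,0.002,-0.038,0.03],[-0.1,-0.4,0.1,0.002,-0.012,-0.093,0.03],[-0.1,-0.4,0.1,0.007,-0.052,-0.128,0.03],[-0.1,-0.4,0.1,0.012,-0.102,-0.138,0.03],[-0.1,-0.4,0.1,0.017,-0.162,-0.138,0.03]]
```

View pics/s23.png

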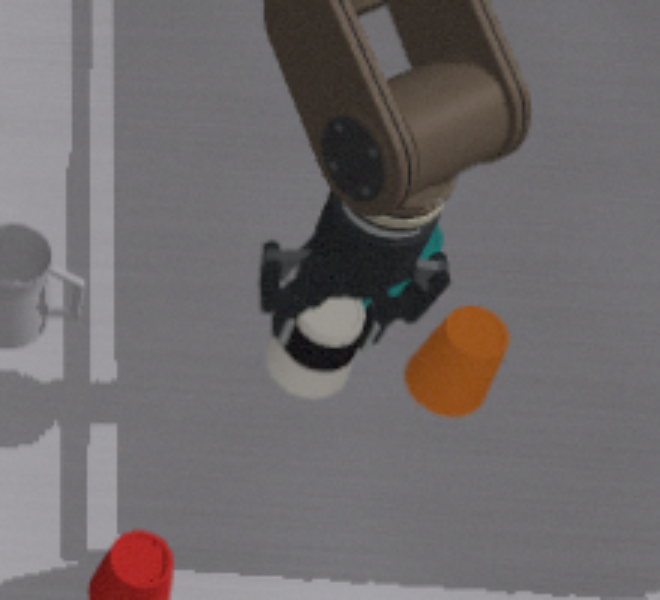

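Request:
{"name": "move_arm", "arguments": {"plan": [[[0,-0.4,0,0,0.001,-0.038,0.03],[0,-0.4,0,0.002,-0.012,-0.093,0.03],[0,-0.4,0,0.007,-0.052,-0.128,0.03],[0,-0.4,0,0.012,-0.102,-0.138,0.03],[0,-0.4,0,0.017,-0.16,-0.138,0.03]]]}}

```text
time: 37.55
eef_pos: [0.4875, 0.2932, 0.207]
tcp_rot: [-0.001, 1.0, 0.002, 0.006]
contact_force: [1.3, -1.1, -1.0]
opening: 0.671
```

```bash
./p.sh "(.483,.23,.2,90,.03),(.481,.17,.2,90,.03),(.48,.11,.2,90,.03),(.48,.05,.2,90,.03),(.48,-.01,.2,90,.03)"
python3 - <<'E'
from h import *
b=read_camera("scene");a=read_camera("top")
for s,xy,z in [("medium",(.577,-.076),.004),("large",(.563,-.186),.004),("large",(.481,-.186),.004),("small",(.566,-.283),.004),("small",(.482,-.285),.004)]:
    for n,im in(("top",a),("scene",b)):
        try:
            o=foot(n,im,proj(n,[*xy,H[s]+z])[0]); print(s,xy,n,round(float(o[0])),at(n,o[1],H[s]+z)[:2])
        except Exception as e: print(e)
cv2.imwrite("pics/t24.png",cv2.resize(a[160:350,340:560,::-1],(695,600)))
E
```

```text
at [0.488 0.293 0.207] yaw 90.1 t 37.55 open 0.671 q [ 0.36  0.07  1.87  0.    1.19 -1.21] F [ 1.3 -1.1 -1. ]
[[0.3,0.7,0.1,0.005,-0.063,0.007,0.03],[0.3,0.7,0.1,0.007,-0.123,0.006,0.03],[0.3,0.7,0.1,0.008,-0.183,0.006,0.03],[0.3,0.7,0.1,0.008,-0.243,0.006,0.03],[0.3,0.7,0.1,0.008,-0.303,0.005,0.03]]
medium (0.577, -0.076) top 142 [ 0.58883921 -0.07312338]
medium (0.577, -0.076) scene 148 [ 0.55765216 -0.0738691 ]
large (0.563, -0.186) top 139 [ 0.57445969 -0.18244128]
large (0.563, -0.186) scene 148 [ 0.56594383 -0.18589105]
large (0.481, -0.186) top 140 [ 0.47421055 -0.17403595]
large (0.481, -0.186) scene 148 [ 0.47218732 -0.18152755]
small (0.566, -0.283) top 139 [ 0.56735504 -0.28578919]
small (0.566, -0.283) scene 147 [ 0.57379419 -0.28711672]
small (0.482, -0.285) top 140 [ 0.4804845  -0.28410041]
small (0.482, -0.285) scene 147 [ 0.44739129 -0.29259971]
```

View pics/t24.png

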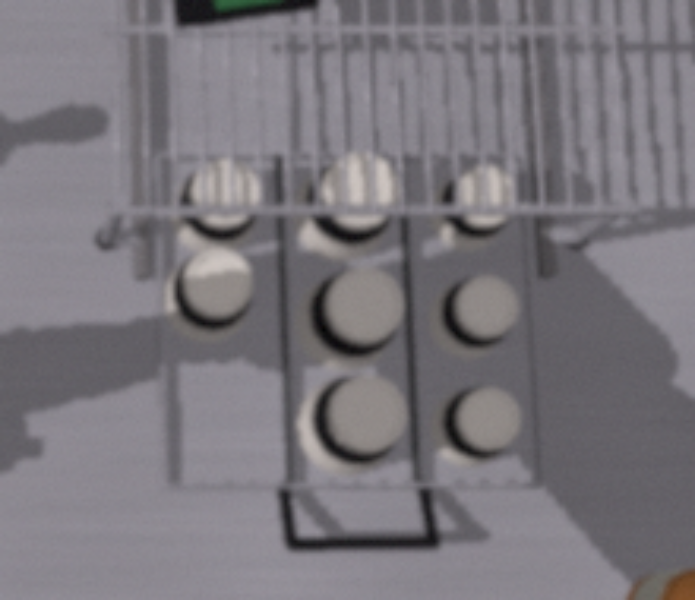

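Request:
{"name": "move_arm", "arguments": {"plan": [[[0.2,0.7,0,0.004,-0.06,0.006,0.03],[0.2,0.7,0,0.006,-0.12,0.006,0.03],[0.2,0.7,0,0.007,-0.18,0.006,0.03],[0.2,0.7,0,0.007,-0.24,0.006,0.03],[0.2,0.7,0,0.006,-0.3,0.006,0.03]]]}}

```text
time: 38.28
eef_pos: [0.4793, -0.0115, 0.198]
tcp_rot: [0.001, 1.0, -0.001, -0.002]
contact_force: [0.9, -0.8, -0.5]
opening: 0.671
```

```bash
./p.sh "(.484,-.05,.19,90,.03),(.486,-.08,.17,90,.03),(.486,-.088,.14,90,.03),(.486,-.088,.1,90,.03),(.486,-.088,.07,90,.03)"
```

```text
at [ 0.479 -0.012  0.198] yaw 89.9 t 38.27 open 0.671 q [-0.23 -0.12  2.07 -0.    1.19 -1.8 ] F [ 0.9 -0.8 -0.5]
[[-0.1,-0.3,-0.1,-0.005,-0.038,0.008,0.03],[-0.1,-0.3,-0.1,-0.007,-0.068,0.028,0.03],[-0.1,-0.3,-0.1,-0.007,-0.076,0.058,0.03],[-0.1,-0.3,-0.1,-0.007,-0.076,0.098,0.03],[-0.1,-0.3,-0.1,-0.007,-0.076,0.128,0.03]]
```

Request:
{"name": "move_arm", "arguments": {"plan": [[[0,-0.3,0,-0.005,-0.038,0.008,0.03],[0,-0.3,0,-0.007,-0.068,0.025,0.03],[0,-0.3,0,-0.007,-0.076,0.055,0.03],[0,-0.3,0,-0.007,-0.076,0.095,0.03],[0,-0.3,0,-0.007,-0.076,0.125,0.03]]]}}

```text
time: 38.9
eef_pos: [0.4851, -0.0875, 0.0711]
tcp_rot: [0.001, 1.0, -0.001, -0.0]
contact_force: [-0.4, -0.1, -0.8]
opening: 0.673
```

```bash
./p.sh "(.486,-.088,.055,90,.03),(.486,-.088,.045,90,.03),(.486,-.088,.04,90,.03),(.486,-.088,.0385,90,.03)";python3 - <<'E'
from h import *
n="scene";im=read_camera(n);x0,y0,w,h,f=100,110,180,150,4
cv2.imwrite("pics/s25.png",cv2.resize(im[y0:y0+h,x0:x0+w,::-1],None,fx=f,fy=f,interpolation=2))
E
```

```text
at [ 0.485 -0.087  0.071] yaw 89.8 t 38.9 open 0.673 q [-0.38  0.09  2.13 -0.    0.92 -1.95] F [-0.4 -0.1 -0.8]
[[-0.1,-0.0,-0.2,-0.001,-0.001,0.016,0.03],[-0.1,-0.0,-0.2,-0.001,-0.0,0.026,0.03],[-0.1,-0.0,-0.2,-0.001,-0.0,0.031,0.03],[-0.1,-0.0,-0.2,-0.001,-0.0,0.033,0.03],[-0.1,-0.0,-0.2,-0.001,-0.0,0.033,0.03]]
```

View pics/s25.png

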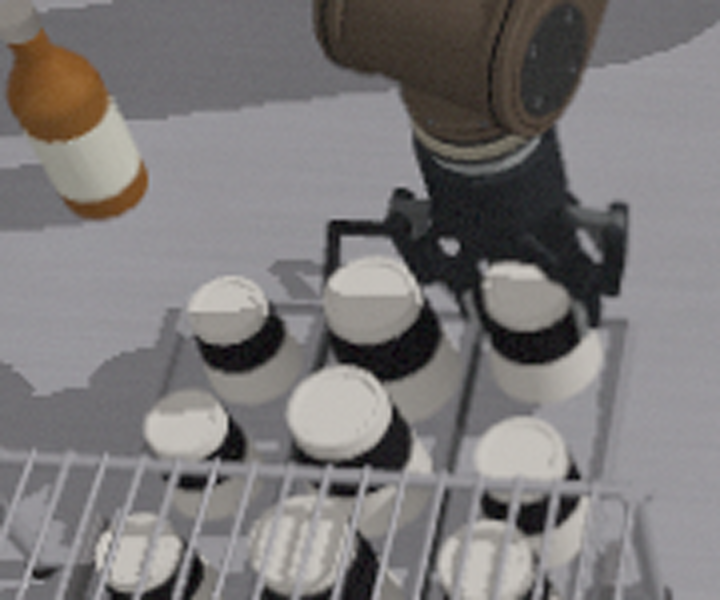

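Request:
{"name": "move_arm", "arguments": {"plan": [[[0,0,0,0,0,0.013,0.03],[0,0,0,0,0,0.024,0.03],[0,0,0,0,0,0.03,0.03],[0,0,0,0,0,0.032,0.03],[0,0,0,0,0,0.032,0.03]]]}}

```text
time: 39.58
eef_pos: [0.4822, -0.0862, 0.0395]
tcp_rot: [0.001, 1.0, 0.001, -0.006]
contact_force: [-12.5, 3.7, 26.2]
opening: 0.674
```

Request:
{"name": "move_arm", "arguments": {"plan": [[[0,0,0,0,0,0,0.059],[0,0,0,0,0,0,0.064],[0,0,0,0,0,0,0.07],[0,0,0,0,0,-0.02,0.07],[0,0,0,0,0,-0.06,0.07]]]}}

```text
time: 40.2
eef_pos: [0.4811, -0.0857, 0.0978]
tcp_rot: [0.001, 1.0, 0.002, -0.008]
contact_force: [-0.2, -0.6, 0.6]
opening: 0.818
```

```bash
./p.sh "(.475,-.088,.15,80,.06),(.46,-.1,.19,70,.05),(.45,-.12,.2,59,.04),(.44,-.14,.2,49,.04),(.43,-.16,.2,39,.04)"
python3 - <<'E'
from h import *
n="scene";im=read_camera(n);x0,y0,w,h,f=100,110,180,150,4
cv2.imwrite("pics/s26.png",cv2.resize(im[y0:y0+h,x0:x0+w,::-1],None,fx=f,fy=f,interpolation=2))
E
```

```text
at [ 0.481 -0.086  0.098] yaw 89.9 t 40.2 open 0.818 q [-0.38  0.04  2.12 -0.    1.   -1.95] F [-0.2 -0.6  0.6]
[[0.2,-1.0,9.9,0.007,-0.002,-0.052,0.06],[0.1,-1.0,19.9,0.023,-0.014,-0.092,0.05],[0.0,-1.0,30.9,0.033,-0.034,-0.102,0.04],[-0.1,-1.0,40.9,0.043,-0.054,-0.102,0.04],[-0.2,-1.0,50.9,0.053,-0.074,-0.102,0.04]]
```

View pics/s26.png

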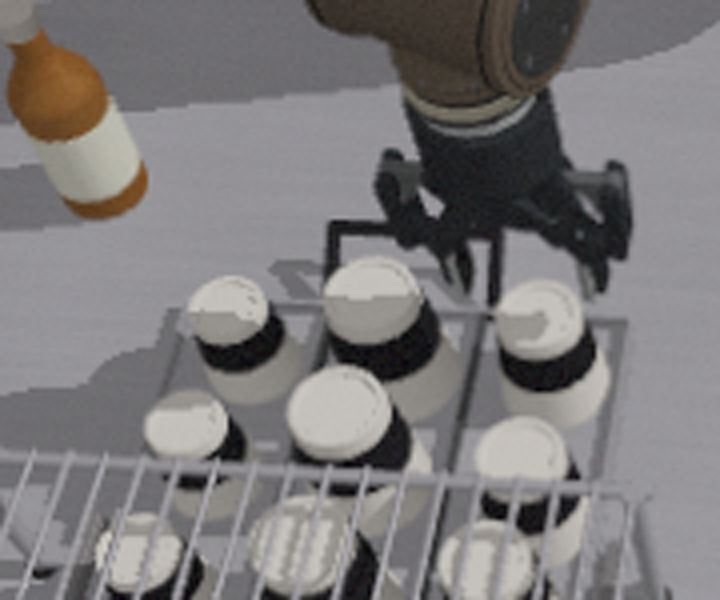

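Request:
{"name": "move_arm", "arguments": {"plan": [[[0,-1,0,0,0,-0.052,0.07],[0,-1,10,0.015,-0.014,-0.092,0.06],[0,-1,20.7,0.03,-0.034,-0.102,0.04],[0,-1,31,0.043,-0.054,-0.102,0.04],[0,-1,41,0.053,-0.074,-0.102,0.04]]]}}

```text
time: 40.88
eef_pos: [0.4326, -0.1618, 0.2069]
tcp_rot: [0.354, 0.935, -0.001, 0.006]
contact_force: [0.2, 0.0, -0.9]
opening: 0.467
```

```bash
./p.sh "(.42,-.17,.2,40,.04),(.41,-.18,.19,30,.04),(.4,-.19,.18,20,.04),(.394,-.19,.17,10,.04),(.39,-.19,.16,1,.04)"
```

```text
at [ 0.433 -0.162  0.207] yaw 48.6 t 40.88 open 0.467 q [-0.58 -0.19  2.11  0.    1.2  -1.43] F [ 0.2  0.  -0.9]
[[0.2,0.7,8.6,0.004,-0.014,0.007,0.04],[0.3,0.7,18.6,0.005,-0.029,0.017,0.04],[0.3,0.7,28.6,0.006,-0.043,0.027,0.04],[0.4,0.6,38.6,0.011,-0.047,0.037,0.04],[0.4,0.6,47.6,0.014,-0.049,0.047,0.04]]
```

Request:
{"name": "move_arm", "arguments": {"plan": [[[0.3,0.7,9.5,0.004,-0.014,0,0.04],[0.3,0.7,19,0.005,-0.029,0,0.04],[0.3,0.7,28.6,0.006,-0.043,0.01,0.04],[0.3,0.7,38.6,0.011,-0.047,0.02,0.04],[0.3,0.7,47.6,0.014,-0.049,0.03,0.04]]]}}

```text
time: 41.5
eef_pos: [0.3896, -0.1896, 0.1758]
tcp_rot: [0.703, 0.711, 0.001, -0.001]
contact_force: [0.3, 0.8, -0.8]
opening: 0.468
```

```bash
python3 - <<'E'
from h import *
a=read_camera("top");n="scene";im=read_camera(n);x0,y0,w,h,f=120,110,180,150,4
cv2.imwrite("pics/s27.png",cv2.resize(im[y0:y0+h,x0:x0+w,::-1],None,fx=f,fy=f,interpolation=2))
cv2.imwrite("pics/t27.png",cv2.resize(a[160:350,340:560,::-1],(695,600)))
E
./p.sh ""
```

```text
at [ 0.389 -0.189  0.175] yaw 1.0 t 41.6 open 0.466 q [-0.69 -0.22  2.2   0.    1.16 -0.71] F [-0.5 -0.3  0.6]
[]
```

View pics/s27.png

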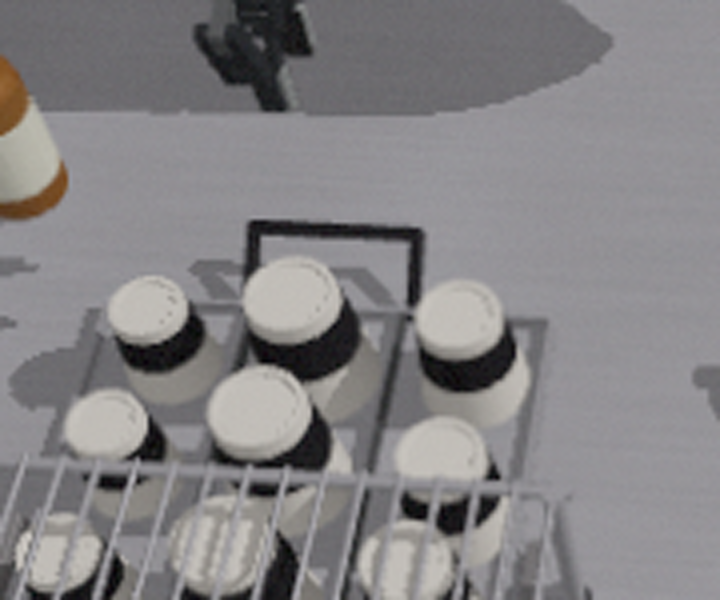

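View pics/t27.png

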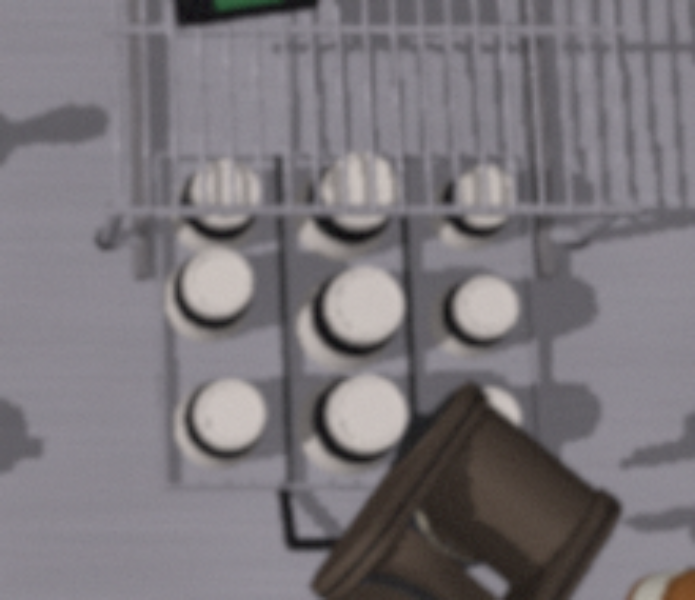

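```bash
python3 -c "
from h import *
print(at('scene',(182.6,166.6),.035),at('scene',(224.6,168.4),.035))
print(at('top',(340+293/3.16-.3,160+544/3.16-.3),.035))"; ./p.sh "(.391,-.19,.13,1,.04),(.391,-.19,.08,1,.04),(.391,-.19,.04,1,.04),(.391,-.19,.022,1,.04),(.391,-.19,.02,1,.04)"
```

```text
[ 0.3862801  -0.24755762  0.035     ] [ 0.38444892 -0.13451252  0.035     ]
[ 0.386215   -0.13778523  0.035     ]
at [ 0.389 -0.189  0.175] yaw 1.0 t 41.6 open 0.466 q [-0.69 -0.22  2.2   0.    1.16 -0.71] F [-0.5 -0.3  0.6]
[[-0.1,-0.3,-0.0,-0.001,0.002,0.045,0.04],[-0.1,-0.3,-0.0,-0.002,0.002,0.095,0.04],[-0.1,-0.3,-0.0,-0.002,0.002,0.135,0.04],[-0.1,-0.3,-0.0,-0.002,0.002,0.153,0.04],[-0.1,-0.3,-0.0,-0.002,0.002,0.155,0.04]]
```

Request:
{"name": "move_arm", "arguments": {"plan": [[[0,0,0,0,-0.003,0.04,0.04],[0,0,0,0,-0.003,0.09,0.04],[0,0,0,0,-0.003,0.13,0.04],[0,0,0,0,-0.003,0.15,0.04],[0,0,0,0,-0.003,0.153,0.04]]]}}

```text
time: 42.22
eef_pos: [0.3851, -0.1876, 0.0206]
tcp_rot: [0.7, 0.714, 0.001, -0.004]
contact_force: [0.3, 0.5, -0.2]
opening: 0.472
```

Request:
{"name": "move_arm", "arguments": {"plan": [[[0,0,0,0,0,0,0],[0,0,0,0,0,0,0],[0,0,0,0,0,0,0],[0,0,0,0,0,0,0],[0,0,0,0,0,0,0]]], "force": 40}}

```text
time: 42.85
eef_pos: [0.3863, -0.1884, 0.0218]
tcp_rot: [0.7, 0.714, 0.001, -0.002]
contact_force: [1.6, 0.6, 5.0]
opening: 0.096
```

Request:
{"name": "move_arm", "arguments": {"plan": [[[0,0,0,0,0.004,0,0],[0,0,0,0,0.012,0,0],[0,0,0,0,0.022,0,0],[0,0,0,0,0.032,0,0],[0,0,0,0,0.042,0,0]]]}}

```text
time: 43.48
eef_pos: [0.4233, -0.1867, 0.0217]
tcp_rot: [0.699, 0.715, -0.003, -0.009]
contact_force: [-18.0, 0.9, 18.7]
opening: 0.097
```

Request:
{"name": "move_arm", "arguments": {"plan": [[[0,0,0,0,0.01,0,0],[0,0,0,0,0.02,0,0],[0,0,0,0,0.03,0,0],[0,0,0,0,0.04,0,0],[0,0,0,0,0.05,0,0]]]}}

```text
time: 44.1
eef_pos: [0.4678, -0.1852, 0.0217]
tcp_rot: [0.698, 0.716, -0.008, -0.017]
contact_force: [-19.8, 0.1, 24.5]
opening: 0.094
```

```bash
python3 - <<'E'
from h import *
a=read_camera("top");n="scene";im=read_camera(n);x0,y0,w,h,f=90,120,190,150,4
cv2.imwrite("pics/s28.png",cv2.resize(im[y0:y0+h,x0:x0+w,::-1],None,fx=f,fy=f,interpolation=2))
E
./p.sh ""
```

```text
at [ 0.47  -0.185  0.022] yaw 1.4 t 44.2 open 0.098 q [-0.57  0.22  2.1  -0.01  0.86 -0.59] F [-12.5   0.   15.6]
[]
```

View pics/s28.png

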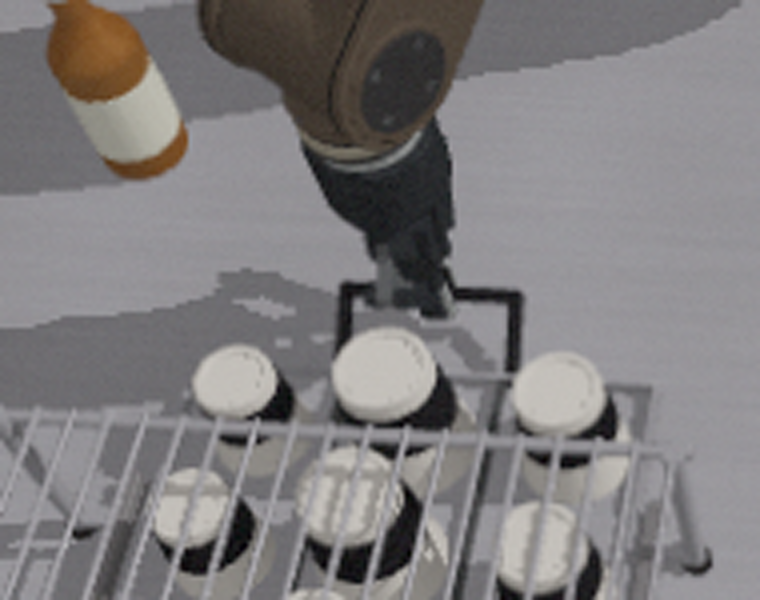

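```bash
./p.sh "(.473,-.186,.024,1,0),(.480,-.186,.024,1,0),(.490,-.186,.024,1,0),(.5,-.1855,.024,1,0),(.51,-.1855,.024,1,0)"
```

```text
at [ 0.47  -0.185  0.022] yaw 1.4 t 44.2 open 0.098 q [-0.57  0.22  2.1  -0.01  0.86 -0.59] F [-12.5   0.   15.6]
[[-1.6,-0.7,0.4,-0.001,0.003,-0.002,0],[-1.6,-0.7,0.4,-0.001,0.01,-0.003,0],[-1.6,-0.7,0.4,-0.001,0.02,-0.003,0],[-1.6,-0.7,0.4,-0.001,0.03,-0.003,0],[-1.6,-0.7,0.4,-0.001,0.04,-0.003,0]]
```

Request:
{"name": "move_arm", "arguments": {"plan": [[[-1.6,-0.7,0,0,0.003,-0.002,0],[-1.6,-0.7,0,0,0.01,-0.003,0],[-1.6,-0.7,0,0,0.02,-0.003,0],[-1.6,-0.7,0,0,0.03,-0.003,0],[-1.6,-0.7,0,0,0.04,-0.003,0]]]}}

```text
time: 44.82
eef_pos: [0.506, -0.1832, 0.0218]
tcp_rot: [0.698, 0.716, -0.003, -0.005]
contact_force: [-9.0, -1.5, 6.8]
opening: 0.096
```

```bash
./p.sh "(.52,-.185,.024,1,0),(.53,-.185,.024,1,0),(.54,-.185,.024,1,0),(.545,-.185,.024,1,0),(.55,-.185,.024,1,0)"
```

```text
at [ 0.506 -0.183  0.022] yaw 1.5 t 44.83 open 0.096 q [-0.53  0.27  2.03 -0.    0.85 -0.56] F [-9.  -1.5  6.8]
[[-0.6,-0.2,0.5,-0.002,0.014,-0.002,0],[-0.6,-0.2,0.5,-0.002,0.024,-0.002,0],[-0.6,-0.2,0.5,-0.003,0.034,-0.003,0],[-0.6,-0.2,0.5,-0.003,0.039,-0.003,0],[-0.6,-0.2,0.5,-0.003,0.044,-0.003,0]]
```

Request:
{"name": "move_arm", "arguments": {"plan": [[[-0.6,-0.2,0.5,-0.002,0.01,-0.002,0],[-0.6,-0.2,0.5,-0.002,0.02,-0.002,0],[-0.6,-0.2,0.5,-0.002,0.028,-0.003,0],[-0.6,-0.2,0.5,-0.002,0.036,-0.003,0],[-0.6,-0.2,0.5,-0.002,0.042,-0.003,0]]]}}

```text
time: 45.45
eef_pos: [0.5456, -0.1828, 0.022]
tcp_rot: [0.701, 0.713, -0.002, -0.004]
contact_force: [-5.0, 0.4, -5.3]
opening: 0.097
```

```bash
./p.sh "(.549,-.185,.024,1,0),(.553,-.185,.024,1,0),(.557,-.185,.024,1,0),(.56,-.185,.024,1,0),(.562,-.185,.024,1,0)"
```

```text
at [ 0.546 -0.183  0.022] yaw 1.0 t 45.45 open 0.097 q [-0.5   0.34  1.94 -0.    0.87 -0.52] F [-5.   0.4 -5.3]
[[-0.4,-0.2,0.0,-0.002,0.003,-0.002,0],[-0.4,-0.2,0.0,-0.002,0.007,-0.002,0],[-0.4,-0.2,0.0,-0.002,0.011,-0.002,0],[-0.4,-0.2,0.0,-0.002,0.014,-0.002,0],[-0.4,-0.2,0.0,-0.002,0.016,-0.002,0]]
```

Request:
{"name": "move_arm", "arguments": {"plan": [[[-0.4,0,0,0,0.003,0,0],[-0.4,0,0,0,0.006,0,0],[-0.4,0,0,0,0.009,0,0],[-0.4,0,0,0,0.012,0,0],[-0.4,0,0,0,0.015,0,0]]]}}

```text
time: 46.08
eef_pos: [0.555, -0.1823, 0.0218]
tcp_rot: [0.7, 0.714, -0.004, -0.008]
contact_force: [-25.5, -2.6, 15.9]
opening: 0.096
```

```bash
./p.sh "(.56,-.184,.023,1,0)"
python3 - <<'E'
from h import *
a=read_camera("top");n="scene";im=read_camera(n);x0,y0,w,h,f=60,150,220,160,3.6
cv2.imwrite("pics/s29.png",cv2.resize(im[y0:y0+h,x0:x0+w,::-1],None,fx=f,fy=f,interpolation=2))
cv2.imwrite("pics/t29.png",cv2.resize(a[90:300,350:590,::-1],None,fx=2.8,fy=2.8,interpolation=2))
E
```

```text
at [ 0.555 -0.182  0.022] yaw 1.2 t 46.08 open 0.096 q [-0.49  0.36  1.91 -0.    0.89 -0.51] F [-25.5  -2.6  15.9]
[[-1.0,-0.3,0.2,-0.002,0.005,-0.001,0],[-1.0,-0.3,0.2,-0.002,0.005,-0.001,0],[-1.0,-0.3,0.2,-0.002,0.005,-0.001,0],[-1.0,-0.3,0.2,-0.002,0.005,-0.001,0],[-1.0,-0.3,0.2,-0.002,0.005,-0.001,0]]
```

View pics/s29.png

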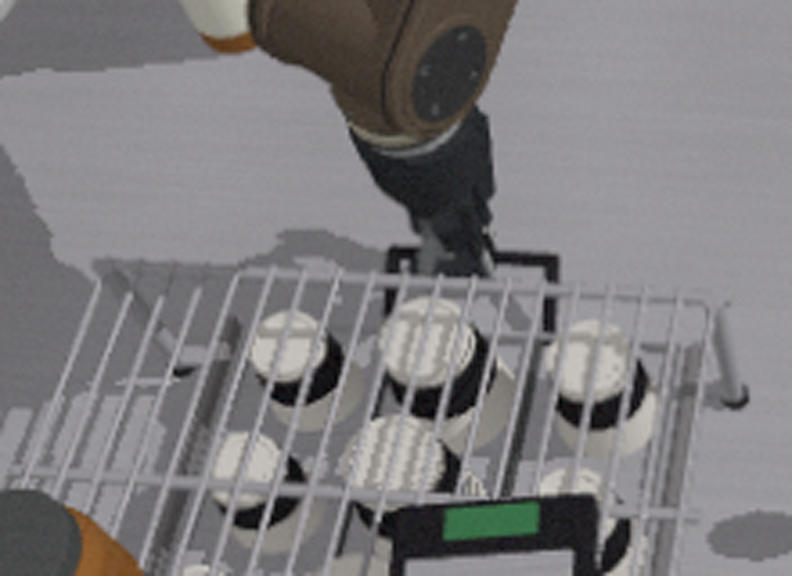

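View pics/t29.png

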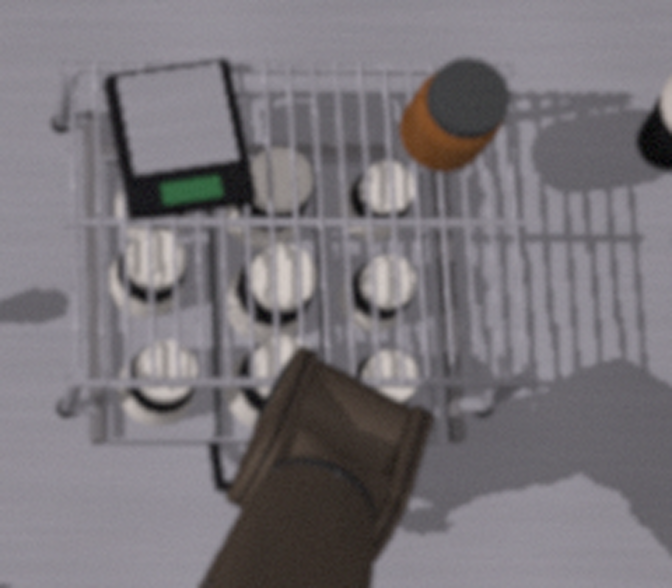

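Request:
{"name": "move_arm", "arguments": {"plan": [[[-1,-0.3,0,0,0.003,-0.001,0],[-1,-0.3,0,0,0.005,-0.001,0],[-1,-0.3,0,0,0.006,-0.001,0],[-1,-0.3,0,0,0.006,-0.001,0],[-1,-0.3,0,0,0.006,-0.001,0]]]}}

```text
time: 46.8
eef_pos: [0.555, -0.1821, 0.0218]
tcp_rot: [0.699, 0.715, -0.005, -0.007]
contact_force: [-19.0, -2.9, 8.2]
opening: 0.1
```

Request:
{"name": "move_arm", "arguments": {"plan": [[[0,0,0,0,-0.002,0,0.01],[0,0,0,0,-0.002,0,0.025],[0,0,0,0,-0.002,0,0.04],[0,0,0,0,-0.002,0,0.04],[0,0,0,0,-0.002,-0.03,0.04]]]}}

```text
time: 47.42
eef_pos: [0.5517, -0.1811, 0.0496]
tcp_rot: [0.699, 0.715, -0.005, -0.01]
contact_force: [0.2, 0.5, -0.4]
opening: 0.467
```

Request:
{"name": "move_arm", "arguments": {"plan": [[[0,0,0,0,0,-0.04,0.04],[0,0,0,0,-0.01,-0.08,0.04],[0,0,0,0,-0.04,-0.12,0.04],[0,0,0,0.04,-0.07,-0.15,0.04],[0,0,0,0.09,-0.09,-0.15,0.04]]]}}

```text
time: 48.05
eef_pos: [0.464, -0.0945, 0.2058]
tcp_rot: [0.7, 0.714, -0.004, -0.006]
contact_force: [0.7, 0.6, 0.3]
opening: 0.468
```

Request:
{"name": "move_arm", "arguments": {"plan": [[[0,0,0,0.05,0,0,0.04],[0,0,0,0.1,0,0,0.04],[0,0,0,0.16,0,0,0.04],[0,0,0,0.22,0,0,0.04],[0,0,0,0.25,0,0,0.04]]]}}

```text
time: 48.68
eef_pos: [0.4586, 0.1582, 0.2071]
tcp_rot: [0.699, 0.715, -0.003, -0.006]
contact_force: [-0.3, -0.4, 0.7]
opening: 0.468
```

```bash
./p.sh ""
python3 - <<'E'
from h import *
a=read_camera("top");n="scene";im=read_camera(n);x0,y0,w,h,f=60,150,220,160,3.6
cv2.imwrite("pics/s30.png",cv2.resize(im[y0:y0+h,x0:x0+w,::-1],None,fx=f,fy=f,interpolation=2))
cv2.imwrite("pics/t30.png",cv2.resize(a[90:300,350:590,::-1],None,fx=2.8,fy=2.8,interpolation=2))
E
```

```text
at [0.459 0.158 0.207] yaw 1.3 t 48.67 open 0.468 q [ 0.12 -0.11  2.05  0.01  1.22  0.09] F [-0.3 -0.4  0.7]
[]
```

View pics/s30.png

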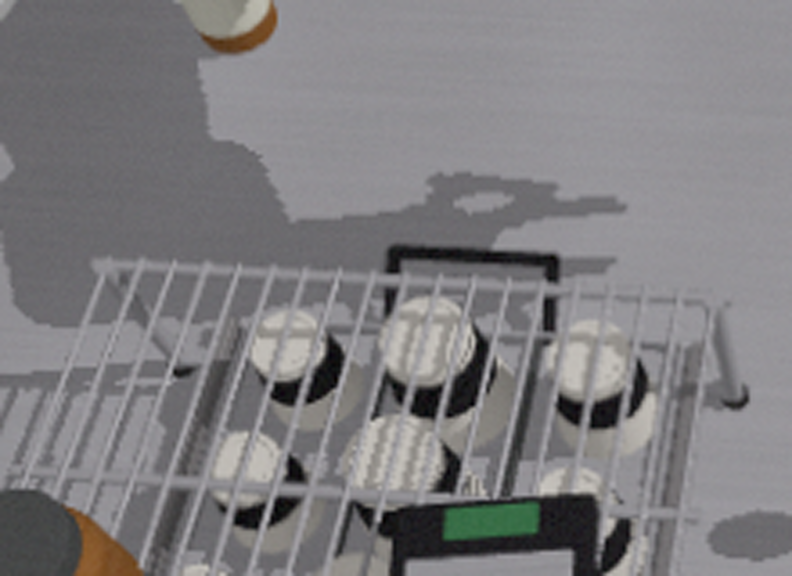

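View pics/t30.png

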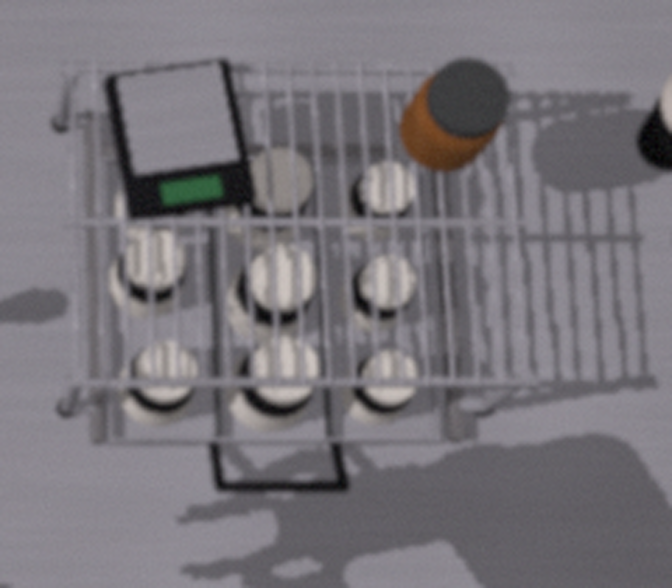

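```bash
python3 - <<'E'
from h import *
for x in(217,345): print(at("top",(350+x/2.8-.3,90+487/2.8-.3),.035))
for x in(80,640): print("shelf",at("top",(350+x/2.8-.3,90+382/2.8-.3),.12))
E
python3 -c "
from plant import *
print(ticket.sign_off())"
```

```text
[ 0.55361678 -0.12816578  0.035     ]
[ 0.55486855 -0.24149389  0.035     ]
shelf [ 6.26857338e-01 -3.18005858e-04  1.20000000e-01]
shelf [ 0.63293846 -0.47699832  0.12      ]
the job is handed in; nothing more can be done
None
```

The job is handed in after about 49 s of robot time. Sign-off reports no verdict, so the checks below are my own.

I drew the tray out by its handle until its middle was about 59 mm in front of the shelf edge. All six loose cups were there, and each now stands in the row of its size: medium on the left, large in the middle, small on the right. I then pushed the tray back until it met the stop. The jug, the tamper and the look-alikes were not touched.

**Last checks:**
- The front lip is flush with the ends of the runners, and the handle stands about 75 mm out of the shelf (70 mm nominal). That puts the tray about 5 mm short of its home point by my measurement, inside the 12 mm allowed.
- The tray looks straight between the runners.
- Before the push, all nine cups were seen standing in their rows. Afterwards eight are plainly upright; the first medium cup is hidden under the scale on the shelf in both views, so I could not confirm it.
- The arm is clear of everything.

**Off from plan:**
- The middle medium cup landed about 12 mm off its row's centre line, against the side, but still in its row.
- The last cup was set down with about 26 N.
- Pushing against the stop reached about 25 N.

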